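# Load the cell cycler's sprung tray

### The arm

A 6-joint arm with a two-finger parallel gripper is mounted at the origin on the work surface. World frame = base frame: x ahead of the robot, y to its left, z up, the work surface at z = 0. Lengths are in m, angles in degrees, forces in N, time in s.
With the tool pointing down it reaches from about 0.325 to 0.775 m from the base axis. Payload 9.3 kg.
Tool frame: the origin (TCP) lies at the very end of the fingers, on their centre line; the grasp point (between the pads) lies 19 mm behind it; z points along the fingers, y is the line along which they close (so a half turn about z gives the same grasp; the last joint's range is limited). The gripper opens to 85 mm and grips with 20 to 120 N. Pads are 22 mm wide; open, the fingers measure 114 mm over their backs; the gripper's body (76 mm by 85 mm) begins 54 mm behind the grasp point. The pads swing forward as they close: fully open they stand 13 mm farther back than shut.
Start: joints at [67.575, 14.817, 1.232, 76.415, 0, 81.257], TCP at [0.13, 0.534, 0.231] pointing down, gripper open.
Joint ranges: [-174.27, 174.27], [-52.1, 104.24], [-59.71, 78.15], [-110.17, 111.67], [-87.03, 83.33], [-180, 180]. Speed limits (degrees/s): [127.2, 127.2, 159.86, 180, 180, 180].

### API

Orientations are given as a 3x3 rotation matrix whose columns are the frame's x, y, z axes.
In Python, from plant import arm, viewer gives the robot as it stands.
- The arm moves only by the tool drive_tool, never from a script. Its argument "plan" is a list of rows, each a list of 7 numbers: the shift along the tool's x, y, z in mm, then the turn, a rotation vector about the tool's x, y, z in degrees, then the finger opening in mm, from 0 to 85.4. In form: [[x, y, z, wx, wy, wz, jaw], ...]. A call has 1 to 5 rows; each row is the pose to reach, as a shift and turn from the pose commanded when the call began, along the tool's axes at that moment; what a row does not reach only later rows make up. A row lasts 1/12 s, in which the tool goes at most 41.7 mm and 7.16 degrees, less where a joint would pass 70% of its speed; a pose out of reach is approached as far as the arm can. A call with a gripper value outside its range is refused whole. The fingers move at their own pace and stop on an object; "grip_force" is the grip in N (left out, the last holds). Time passes only in rows, so rows that repeat a pose let the fingers close. It gives the time, the measured TCP pose, the force, the opening and the grip force at its end, in the units of the state.
- arm.sense(): the state, without advancing time (a new reading comes with each control period).
- viewer.grab_frame(name): name is "side" or "top" or "wrist"; returns a dict with "color" (480x640x3 uint8, red, green, blue), "vfov" (degrees; the focal length in pixels is half the picture's height over the tangent of half this angle, whatever the lens; pixels are square), "cx", "cy" (the principal point, pixels), "dist_coeffs" ([k1, k2, p1, p2, k3] as OpenCV has them; the pictures are not rectified), "eye" and "rotation" of the camera in the world. Camera axes: x right, y down, z forward; pixel columns grow to the right and rows downward; lengths in m; the calibration is good to about 2 mm. A picture is of the moment at which its call begins. There is no depth.
- arm.sign_off(): hands the job in; it is judged then, once.
The state is a dict: "t": time; "q": joint angles; "joint_vel": joint speeds; "joint_torque": joint torques, N m; "tcp_pos": TCP position; "tool_rot": TCP orientation; "contact_force": force on the tool from outside, world axes, zero at the start; "torque": the same for the moment, N m; "grip_width": finger opening in m; "finger_force": force on a finger pad.
Only numpy, scipy, OpenCV 4.12 (cv2) and the standard library are available. Lean on these libraries where they do the work, as an engineer would, in place of code of your own. Each camera call takes 0.05 s, during which the arm holds its last target. There are 200 camera calls.

### The job

Push the release pin down through the yellow-ringed hole in the top of the cell cycler to trip the hidden latch, so that the tray springs fully out, and put the pin back upright in its stand. Stand every cell and jar that is on the bench upright in the tray, all of them side by side in one row and flat on its floor, then push the tray home until it catches. Leave the beaker, the bottle and the tub where they are.

Things in the scene. Friction and masses are not known exactly. Their poses are not given: they have to be found in the camera images.
- cycler: the cell cycler, a fixed grey case 140 (x) by 226 (y) by 110 mm tall with a dark display on its flat top; origin under its centre; z up, x to its back, y along its tray. The tray comes out towards -x
- pin_hole (a point): centre of the mouth of the 14 mm round access hole (yellow ring) in the cycler's flat top, 110 mm above the bench, 35 mm behind and 45 mm to the +y side of the case's centre. Straight below it, 35 mm down, is the hidden latch plunger, 20 mm across. Axes as the cycler: z up, x to its back
- latch (a joint): how far the hidden latch plunger is pushed down, m: 0 up (catching), 0.011 at its stop. A spring of 2.4 N rising to 5.7 N holds it up; pushed down 9 mm or more it frees the tray
- tray (a joint): how far the tray is out, m: about 0.0015 shut and caught, 0.09 fully out. A spring of 2.4 to 4.2 N drives it out when freed and keeps it there. Pushed in past the catch to 0 (about 10 N near the end) it catches by itself
- tray_in (a point): centre of the tray's inner floor (moves with the tray), 25 mm above the bench; axes as the cycler. Inside the tray is 46 mm in x and 198 mm in y; the rim stands only 8 mm above the floor, its walls are 4 mm (front panel 8 mm). Fully out, the back wall of the tray is 40 mm in front of the case; the opening leaves 73 mm of height over the tray floor
- tray_front (a point): middle of the outer face of the tray's blue front panel (moves with the tray), 18.5 mm above the bench; the panel spans 4 to 33 mm in height and 226 mm in y and looks to -x. Push here to shut the tray
- pin_grip (a point): centre of the red handle of the release pin: handle 18 mm across, round, 50 mm long; under it a black flange 30 mm across and 5 mm thick, then a steel stem 6 mm across and 70 mm long. z points from tip to handle. The pin starts upright in the stand, its flange on the stand's top. It weighs about 50 g
- pin_tip (a point): tip of the steel stem, 100 mm below pin_grip along the pin
- stand_hole (a point): centre of the mouth of the 14 mm hole through the white pin stand, a loose, heavy block (0.9 kg) 60 x 60 mm and 78 mm tall on a steel foot 90 x 90 mm and 8 mm thick; it may get shifted on the bench
- cell_blue_mid (a point): blue prismatic battery cell with a white band, standing on the bench; 38 mm in its x, 26 mm in its y, 64 mm tall (two 3 mm studs on top). The point is its centre, half-way up; z is its upward axis. May be absent
- cell_green_mid (a point): green prismatic battery cell with a white band, standing on the bench; 38 mm in its x, 34 mm in its y, 60 mm tall (two 3 mm studs on top). The point is its centre, half-way up; z is its upward axis. May be absent
- cell_white_mid (a point): white prismatic battery cell with a red band, standing on the bench; 38 mm in its x, 24 mm in its y, 62 mm tall (two 3 mm studs on top). The point is its centre, half-way up; z is its upward axis. May be absent
- jar_amber_mid (a point): round amber sample jar with a white cap, standing on the bench; 36 mm across, 62 mm tall; its yaw is of no matter. The point is its centre, half-way up; z is its upward axis. May be absent
- jar_orange_mid (a point): round orange sample jar with a black cap, standing on the bench; 32 mm across, 64 mm tall; its yaw is of no matter. The point is its centre, half-way up; z is its upward axis. May be absent
- cell_steel_mid (a point): round steel cell with a brass top, standing on the bench; 30 mm across, 66 mm tall; its yaw is of no matter. The point is its centre, half-way up; z is its upward axis. May be absent
- beaker: glass beaker, 68 mm across, 90 mm tall, a bystander; origin under its centre
- reagent: white reagent bottle, 60 mm across, 130 mm tall, a bystander; origin under its centre
- tub: clear plastic tub with black foam on it, 98 x 128 x 83 mm, a bystander; origin under its centre
Not all that is in view belongs to the job. Of the things that look like the part that bears cell_blue_mid, the largest one is meant. What is shaped like the part that bears jar_amber_mid but purple is not meant.

How it is judged:
By the outcome, as a careful person would: the job done as asked, in the order asked, and still so for the second after the job is handed in, with the robot touching nothing.
Of cell_blue, cell_green, cell_white, jar_amber, jar_orange, cell_steel only 4 to 6 are there at a start; the rules pass over those that are not, and their reading is None.
At some moment in a run one of stand may be knocked a few centimetres aside while the robot is not near it.
It also fails if it takes over 210 s, if anything falls off the work surface, if the arm or the gripper's body presses on something with over 40 N, if the wrist force passes 120 N, or if a joint passes its speed limit or range.

## Working session

There is one attempt and no reset: what is moved stays moved. The work goes in short steps, Python scripts to look and compute and a tool call to move; the robot and the scene stay as the last step left them, time stands still between calls to the robot, and variables do not carry over. Pictures are saved under pics/ and viewed, at most 14 in all, crops included, and the job is handed in when it is done.

Besides the shell and the picture viewer there is one more tool, called by a JSON object that holds its "name" and its "arguments". drive_tool: Moves the arm, as the interface text tells. Its arguments: {"type":"object","properties":{"plan":{"type":"array"},"grip_force":{"type":"number"}},"required":["plan"]}

```bash
ls; mkdir -p pics; python3 - <<'E'
from plant import arm, viewer
import cv2
for n in ("side","top","wrist"):
    f=viewer.grab_frame(n); cv2.imwrite(f"pics/{n}0.png",f["color"][:,:,::-1])
    print(n,{k:(v.tolist() if hasattr(v,'tolist') else v) for k,v in f.items() if k!="color"})
print(arm.sense())
E
```

```text
pics
side {'vfov': 54.41231556246078, 'cx': 312.79388187976207, 'cy': 240.23142261990063, 'dist_coeffs': [-0.08922859769405236, 0.0, 0.0, 0.0, 0.0], 'eye': [0.50903686533216, -0.9361038078496894, 0.6933543221357907], 'rotation': [[0.9985817051663097, -0.02750300308579411, 0.045586872325353724], [-0.05323611543839166, -0.5044954491531296, 0.8617715809869877], [-0.0007029368218690816, -0.8629762028034406, -0.5052440789111532]]}
top {'vfov': 42.901798515750535, 'cx': 326.443561553011, 'cy': 231.92406029682803, 'dist_coeffs': [0.06379046085434788, 0.0, 0.0, 0.0, 0.0], 'eye': [0.47271313754929034, 0.0727859338912513, 1.6547313530297105], 'rotation': [[0.010181416316761128, -0.9975342733967111, 0.06943854952892063], [-0.9997573785061424, -0.011511357031526599, -0.01877958417587542], [0.019532610790953017, -0.06923049947955233, -0.9974094520594342]]}
wrist {'vfov': 59.83896849701142, 'cx': 323.25460356158624, 'cy': 244.18150732845888, 'dist_coeffs': [0.014287887311144856, 0.0, 0.0, 0.0, 0.0], 'eye': [0.060490305455446765, 0.5516021663832683, 0.3728567884807484], 'rotation': [[0.236617261167
[... 286 characters left out ...]
452119e-04,  8.12568488e+01]), 'joint_vel': array([ 0.01248139, -0.04658516,  0.06135707,  0.00336538, -0.01716824,
       -0.02050572]), 'joint_torque': array([ 2.37062704e-03, -5.55972505e+01,  3.44663250e+01,  1.13574875e-02,
       -1.52061530e-04, -1.45663722e-05]), 'tcp_pos': array([0.13002366, 0.53420973, 0.23081604]), 'tool_rot': array([[-9.71623825e-01,  2.36531187e-01, -3.74813548e-04],
       [ 2.36531442e-01,  9.71623380e-01, -9.40788537e-04],
       [ 1.41651776e-04, -1.00274775e-03, -9.99999487e-01]]), 'contact_force': array([-0.17008234,  0.27497299,  0.1291123 ]), 'torque': array([-0.03328015, -0.00645381,  0.01231562]), 'finger_force': 0.0, 'grip_width': 0.08579200889256017}
```

View pics/top0.png

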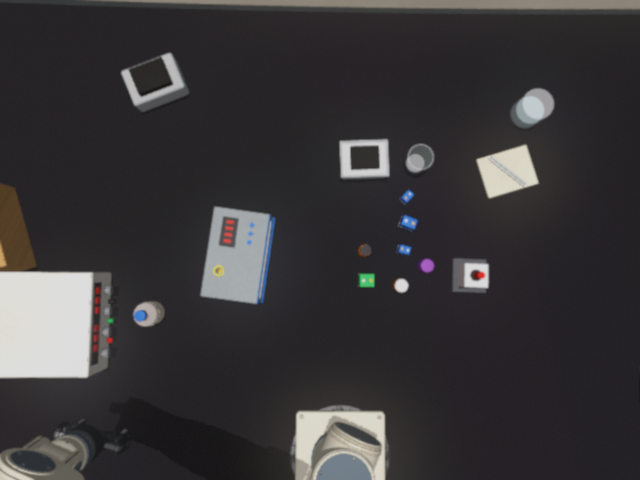

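View pics/side0.png

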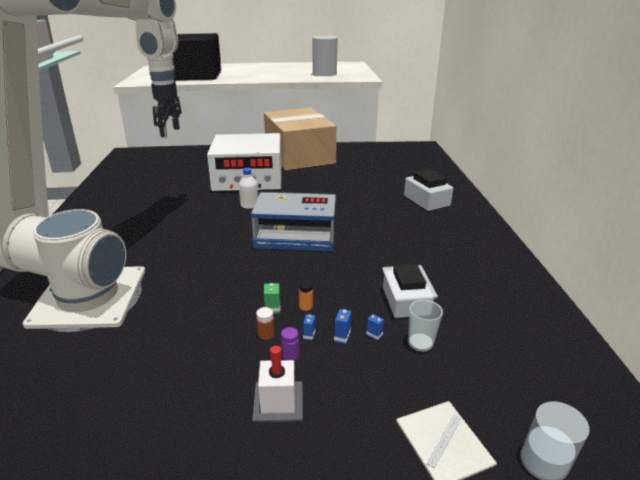

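The top picture shows the pin stand (471,275), green cell (367,280), orange jar (364,250), amber jar with its white cap (401,285), a purple decoy (427,265), and three blue cells at (407,196), (409,223) and (404,250). The middle blue cell at (409,223) looks largest. I'll confirm it in a crop.

```bash
python3 - <<'E'
import cv2,numpy as np
a=cv2.imread("pics/top0.png"); s=cv2.imread("pics/side0.png")
c=cv2.resize(a[180:300,345:500],None,fx=5,fy=5,interpolation=cv2.INTER_CUBIC);cv2.imwrite("pics/c1.png",c)
c=cv2.resize(a[200:310,190:290],None,fx=5,fy=5,interpolation=cv2.INTER_CUBIC);
d=cv2.resize(s[270:370,250:390],None,fx=3.9,fy=3.9,interpolation=cv2.INTER_CUBIC)
cv2.imwrite("pics/c2.png",d);cv2.imwrite("pics/c3.png",c)
E
```

```text
(no output)
```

View pics/c1.png

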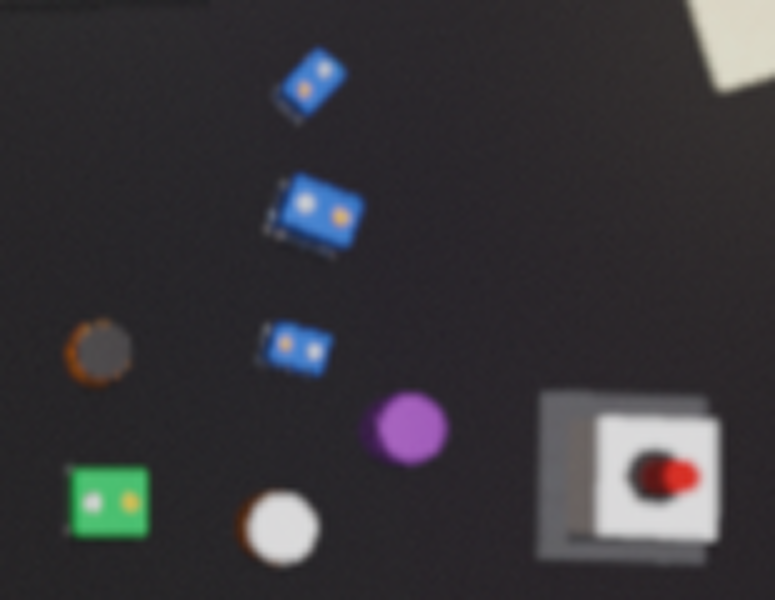

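View pics/c3.png

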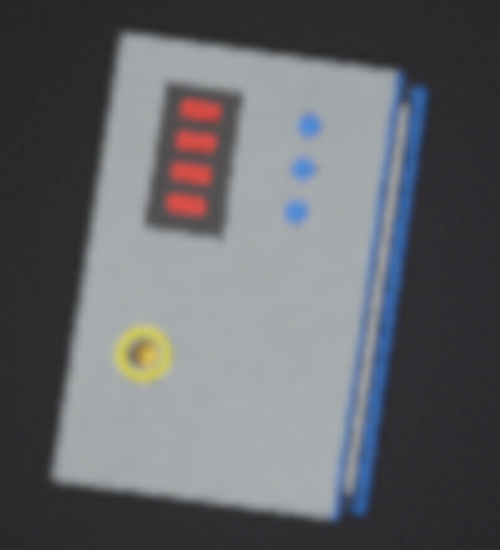

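View pics/c2.png

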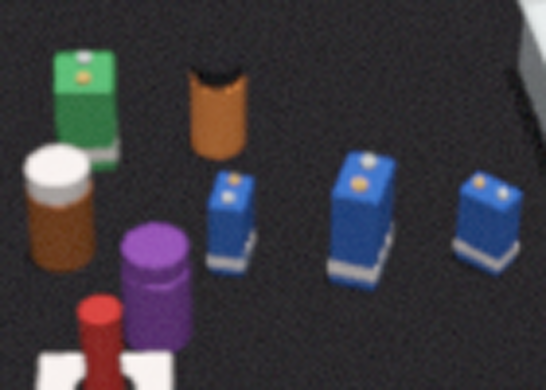

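```bash
cat > h.py <<'E'
import numpy as np, cv2
from plant import arm, viewer
def K(f):
    fl=240/np.tan(np.radians(f["vfov"]/2)); return np.array([[fl,0,f["cx"]],[0,fl,f["cy"]],[0,0,1]])
def p2w(f,uv,z):
    uv=np.array(uv,float).reshape(-1,1,2)
    n=cv2.undistortPoints(uv,K(f),np.array(f["dist_coeffs"]))[:,0]
    d=np.c_[n,np.ones(len(n))]@np.array(f["rotation"]).T; e=np.array(f["eye"])
    return e+d*((z-e[2])/d[:,2])[:,None]
def w2p(f,P):
    R=np.array(f["rotation"]); P=np.array(P,float).reshape(-1,3)
    return cv2.projectPoints(P,cv2.Rodrigues(R.T)[0],-R.T@np.array(f["eye"]),K(f),np.array(f["dist_coeffs"]))[0][:,0]
def crop(f,u0,u1,v0,v1,s,name):
    cv2.imwrite(name,cv2.resize(f["color"][v0:v1,u0:u1,::-1],None,fx=s,fy=s,interpolation=cv2.INTER_CUBIC))
def tool(d):  # world displacement (m) -> tool mm
    return np.round(1000*arm.sense()["tool_rot"].T@np.array(d),1)
def go(P,yaw=None):
    """shift to world TCP P; yaw=world angle deg of tool y line (tool down)"""
    s=arm.sense();R=s["tool_rot"];out=1000*R.T@(np.array(P)-s["tcp_pos"])
    ang=0
    from scipy.spatial.transform import Rotation as Ro
    y=R[:,1]; cur=np.degrees(np.arctan2(y[1],y[0]))
    if yaw is None: yaw=cur
    dy=(yaw-cur+90)%180-90; a=np.radians(cur+dy)
    yy=np.array([np.cos(a),np.sin(a),0]);zz=np.array([0,0,-1.]);T=np.c_[np.cross(yy,zz),yy,zz]
    rv=np.degrees(Ro.from_matrix(R.T@T).as_rotvec())
    print("tcp",s["tcp_pos"].round(4),"move",out.round(1),"rv",rv.round(1),"q6",s["q"][5].round(1),"t",s["t"],"F",s["contact_force"].round(1),"w",round(s["grip_width"],4))
E
python3 - <<'E'
from h import *
f=viewer.grab_frame("top");g=viewer.grab_frame("side")
t=lambda pts,u,v:(np.array(pts)+.5)/5-.5+[u,v]
A=lambda n,pts,z,u=345,v=180:print(n,p2w(f,t(pts,u,v),z)[:,:2].round(4).tolist())
A("blue",[(298,172),(365,192),(350,250),(279,225)],.064)
A("bstud",[(305,203),(341,216)],.067)
A("green",[(72,467),(149,467),(149,538),(70,538)],.06)
A("orange",[(104,350)],.064)
A("amber",[(283,528)],.062)
A("stand78",[(597,415),(720,418),(717,543),(594,537)],.078)
A("stand86",[(597,415),(720,418),(717,543),(594,537)],.086)
A("pintop",[(681,477)],.135)
A("cyc",[(122,33),(402,70),(333,520),(52,480)],.11,190,200)
A("hole",[(143,353)],.11,190,200)
# heights of pin: project side
for z in (.133,.141):
    P=p2w(f,t([(681,477)],345,180),z); print(z,w2p(g,P), "side handle top ~(275.5,348)")
crop(g,240,320,330,430,6,"pics/c4.png")
go([0,0,0])
E
```

```text
blue [[0.6329, -0.1604], [0.6228, -0.1956], [0.5922, -0.1877], [0.6049, -0.1505]]
bstud [[0.6163, -0.1637], [0.6097, -0.1825]]
green [[0.4774, -0.0432], [0.4778, -0.0834], [0.441, -0.0836], [0.4405, -0.0424]]
orange [[0.5384, -0.0593]]
amber [[0.4469, -0.1531]]
stand78 [[0.5072, -0.3129], [0.5064, -0.3762], [0.4422, -0.374], [0.4445, -0.3109]]
stand86 [[0.507, -0.3109], [0.5062, -0.3739], [0.4423, -0.3717], [0.4446, -0.3089]]
pintop [[0.4757, -0.3404]]
cyc [[0.6422, 0.3287], [0.6252, 0.1873], [0.3982, 0.2179], [0.4171, 0.3581]]
hole [[0.4808, 0.3145]]
0.133 [[275.04854467 347.89560555]] side handle top ~(275.5,348)
0.141 [[274.850507   343.54078407]] side handle top ~(275.5,348)
tcp [0.13   0.5343 0.231 ] move [-1.000e-01 -5.497e+02  2.313e+02] rv [-0. -0. -0.] q6 81.3 t 0.25 F [-0.1 -0.4  0.4] w 0.0854
```

View pics/c4.png

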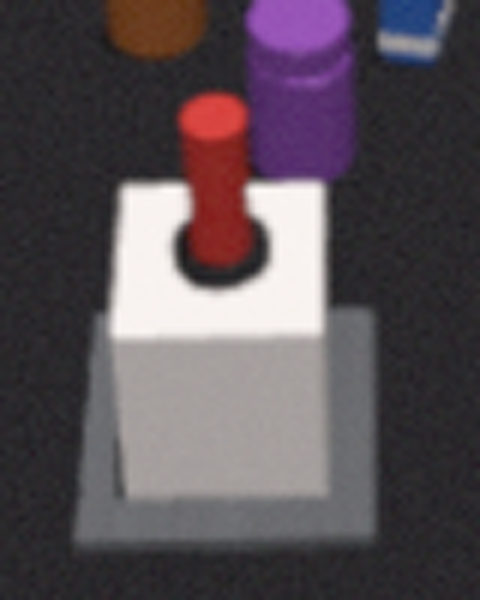

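The crop shows the handle top at side pixel (275.4,348.8). That matches z=0.133, so the stand's mouth is at z=0.078. Next I move towards the pin.

{"name": "drive_tool", "arguments": {"plan": [[-153,-81,-60,0,0,-13.7,60],[-153,-81,-60,0,0,-13.7,60],[-153,-81,-60,0,0,-13.7,60],[-153,-81,-60,0,0,-13.7,60],[-153,-81,-60,0,0,-13.7,60]], "grip_force": 60}}

```text
t: 0.67
tcp_pos: [0.2618, 0.4175, 0.2928]
tool_rot: [[-1.0, 0.001, 0.002], [0.001, 1.0, 0.001], [-0.002, 0.001, -1.0]]
contact_force: [0.2, 0.9, -0.6]
grip_width: 0.06
finger_force: 0.0
```

{"name": "drive_tool", "arguments": {"plan": [[-130,-130,0,0,0,0,60],[-130,-130,0,0,0,0,60],[-130,-130,0,0,0,0,60],[-130,-130,0,0,0,0,60],[-130,-130,0,0,0,0,60]]}}

```text
t: 1.08
tcp_pos: [0.3922, 0.2865, 0.2911]
tool_rot: [[-1.0, 0.002, 0.001], [0.002, 1.0, -0.001], [-0.001, -0.001, -1.0]]
contact_force: [-0.8, 0.3, 0.5]
grip_width: 0.0598
finger_force: 0.0
```

{"name": "drive_tool", "arguments": {"plan": [[-84,-170,0,0,0,0,60],[-84,-170,0,0,0,0,60],[-84,-170,0,0,0,0,60],[-84,-170,0,0,0,0,60],[-84,-170,0,0,0,0,60]]}}

```text
t: 1.5
tcp_pos: [0.4749, 0.1162, 0.2911]
tool_rot: [[-1.0, 0.002, 0.0], [0.002, 1.0, -0.001], [-0.0, -0.001, -1.0]]
contact_force: [-0.7, 0.0, 0.3]
grip_width: 0.0598
finger_force: 0.0
```

{"name": "drive_tool", "arguments": {"plan": [[0,-195,0,0,0,0,60],[0,-195,0,0,0,0,60],[0,-195,0,0,0,0,60],[0,-195,0,0,0,0,60],[0,-195,0,0,0,0,60]]}}

```text
t: 1.92
tcp_pos: [0.4733, -0.0785, 0.2912]
tool_rot: [[-1.0, 0.001, -0.0], [0.001, 1.0, -0.001], [0.0, -0.001, -1.0]]
contact_force: [1.2, -0.4, -0.5]
grip_width: 0.0602
finger_force: 0.0
```

{"name": "drive_tool", "arguments": {"plan": [[0,-195,0,0,0,0,60],[0,-195,0,0,0,0,60],[0,-195,0,0,0,0,60],[0,-195,0,0,0,0,60],[0,-195,0,0,0,0,60]]}}

```text
t: 2.33
tcp_pos: [0.4733, -0.2739, 0.2909]
tool_rot: [[-1.0, 0.001, -0.0], [0.001, 1.0, -0.0], [0.0, -0.0, -1.0]]
contact_force: [0.6, 0.9, -0.4]
grip_width: 0.0597
finger_force: 0.0
```

{"name": "drive_tool", "arguments": {"plan": [[0,-68,70,0,0,0,60],[0,-68,70,0,0,0,60],[0,-68,70,0,0,0,60],[0,-68,70,0,0,0,60],[0,-68,70,0,0,0,60]]}}

```text
t: 2.75
tcp_pos: [0.4736, -0.3381, 0.2212]
tool_rot: [[-1.0, 0.001, -0.001], [0.001, 1.0, 0.001], [0.001, 0.001, -1.0]]
contact_force: [0.5, -0.6, -0.2]
grip_width: 0.0599
finger_force: 0.0
```

```bash
python3 - <<'E'
from h import *
f=viewer.grab_frame("wrist"); cv2.imwrite("pics/w1.png",f["color"][:,:,::-1])
go([.4755,-.341,.2],90)
print(w2p(f,[[.4755,-.341,.133],[.4755,-.341,.083],[.4755,-.342,.078]]))
E
```

```text
tcp [ 0.4741 -0.3378  0.2224] move [-1.4 -3.2 22.4] rv [-0.  0.  0.] q6 -43.8 t 2.8 F [-0.5 -0.1  0.7] w 0.0602
[[317.30847492 254.85701404]
 [318.17809693 233.00876259]
 [316.83351593 231.21710556]]
```

View pics/w1.png

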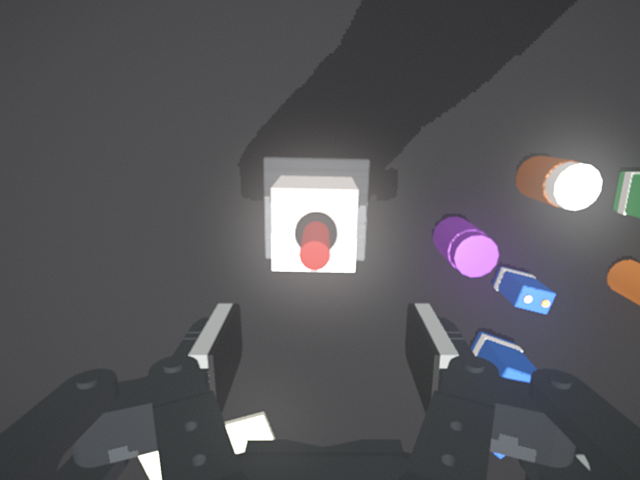

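The wrist picture shows the handle top at (315,256), within about 1.5 mm of the prediction (317,255). I refine the pin to (0.476, -0.342), then descend and grip.

{"name": "drive_tool", "arguments": {"plan": [[-2,-4,30,0,0,0,50],[-2,-4,65,0,0,0,50],[-2,-4,100,0,0,0,50],[-2,-4,125,0,0,0,50],[-2,-4,133,0,0,0,50]]}}

```text
t: 3.22
tcp_pos: [0.4755, -0.3401, 0.0867]
tool_rot: [[-1.0, -0.002, -0.002], [-0.002, 1.0, 0.002], [0.002, 0.002, -1.0]]
contact_force: [0.9, -0.6, -0.2]
grip_width: 0.05
finger_force: 0.0
```

{"name": "drive_tool", "arguments": {"plan": [[0,0,0,0,0,0,10],[0,0,0,0,0,0,10],[0,0,0,0,0,0,10],[0,0,0,0,0,0,10],[0,0,0,0,0,0,10]]}}

```text
t: 3.63
tcp_pos: [0.4771, -0.3429, 0.0909]
tool_rot: [[-1.0, -0.001, 0.004], [-0.001, 1.0, -0.002], [-0.004, -0.002, -1.0]]
contact_force: [0.3, 1.5, 8.4]
grip_width: 0.0166
finger_force: 58.3
```

{"name": "drive_tool", "arguments": {"plan": [[0,0,0,0,0,0,10],[0,0,0,0,0,0,10],[0,0,-20,0,0,0,10],[0,0,-55,0,0,0,10],[0,0,-90,0,0,0,10]]}}

```text
t: 4.05
tcp_pos: [0.4756, -0.3422, 0.1802]
tool_rot: [[-1.0, -0.0, -0.0], [-0.0, 1.0, 0.0], [0.0, 0.0, -1.0]]
contact_force: [0.6, -1.1, -0.6]
grip_width: 0.0164
finger_force: 58.5
```

{"name": "drive_tool", "arguments": {"plan": [[0,0,-30,0,0,0,10],[0,0,-60,0,0,0,10],[0,0,-85,0,0,0,10],[0,0,-85,0,0,0,10],[0,0,-85,0,0,0,10]]}}

```text
t: 4.47
tcp_pos: [0.4763, -0.3429, 0.2659]
tool_rot: [[-1.0, -0.0, 0.003], [-0.0, 1.0, -0.003], [-0.003, -0.003, -1.0]]
contact_force: [-0.5, 0.2, -2.8]
grip_width: 0.0164
finger_force: 58.6
```

```bash
python3 - <<'E'
from h import *
go([.4808,.3145,.265],90)
print(arm.sense()["finger_force"])
f=viewer.grab_frame("side"); g=viewer.grab_frame("top")
p=arm.sense()["tcp_pos"]
G=p+[0,0,.019]
print(w2p(f,[G+[0,0,.025],G-[0,0,.025],G-[0,0,.1]]),w2p(f,[.476,-.342,.078]))
a=cv2.resize(f["color"][140:440,200:350,::-1],None,fx=2,fy=2,interpolation=cv2.INTER_CUBIC)
w=viewer.grab_frame("wrist");b=w["color"][:,:,::-1]
b=cv2.resize(b,(480,360)); a=a[:600]
im=np.zeros((600,790,3),np.uint8);im[:,:300]=a;im[:360,305:785]=b
cv2.imwrite("pics/p1.png",im)
E
```

```text
tcp [ 0.4763 -0.3429  0.2659] move [ -4.7 657.4  -1.3] rv [-0.2  0.2  0. ] q6 -44.0 t 4.4667 F [-0.5  0.2 -2.8] w 0.0164
58.56686532497406
[[270.0175234  263.11166906]
 [271.54976382 289.82928789]
 [273.69340909 326.4636483 ]] [[276.59156057 371.21136973]]
```

View pics/p1.png

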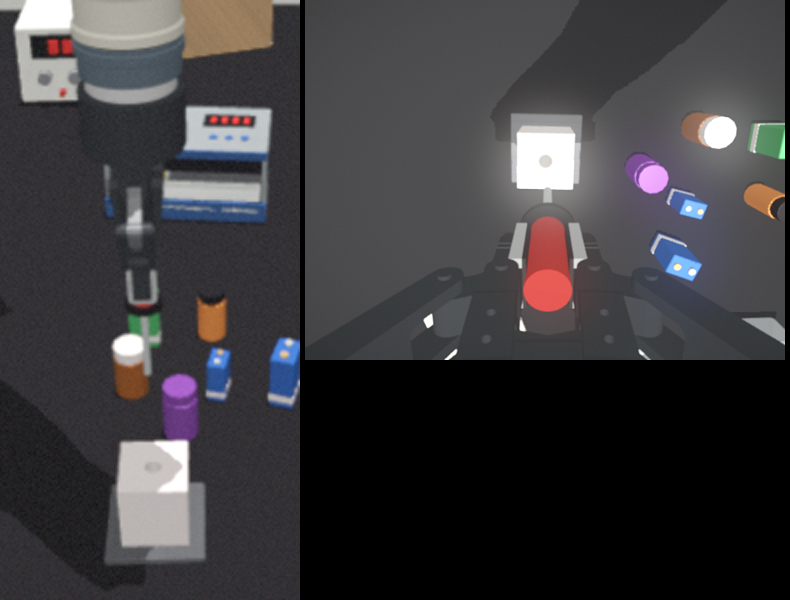

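The pin is held straight: its tip is seen at side pixel (273.8,326.3), predicted (273.7,326.5). I carry it over the hole.

{"name": "drive_tool", "arguments": {"plan": [[-1,30,0,0,0,0,10],[-1,65,0,0,0,0,10],[-1,105,0,0,0,0,10],[-1,145,0,0,0,0,10],[-1,185,0,0,0,0,10]]}}

```text
t: 5.03
tcp_pos: [0.4759, -0.1557, 0.2621]
tool_rot: [[-1.0, 0.001, -0.002], [0.001, 1.0, 0.001], [0.002, 0.001, -1.0]]
contact_force: [0.9, -0.2, -1.5]
grip_width: 0.0166
finger_force: 58.7
```

{"name": "drive_tool", "arguments": {"plan": [[-1,40,0,0,0,0,10],[-1,80,0,0,0,0,10],[-1,120,0,0,0,0,10],[-1,160,0,0,0,0,10],[-1,200,0,0,0,0,10]]}}

```text
t: 5.45
tcp_pos: [0.4768, 0.0445, 0.2624]
tool_rot: [[-1.0, -0.0, -0.002], [-0.0, 1.0, 0.0], [0.002, 0.0, -1.0]]
contact_force: [0.9, -0.1, -0.1]
grip_width: 0.0168
finger_force: 58.7
```

{"name": "drive_tool", "arguments": {"plan": [[-1,40,0,0,0,0,10],[-1,80,0,0,0,0,10],[-1,120,0,0,0,0,10],[-1,160,0,0,0,0,10],[-1,190,0,0,0,0,10]]}}

```text
t: 5.87
tcp_pos: [0.4777, 0.2353, 0.2622]
tool_rot: [[-1.0, -0.002, -0.002], [-0.002, 1.0, -0.0], [0.002, -0.0, -1.0]]
contact_force: [0.0, -0.5, -0.7]
grip_width: 0.0166
finger_force: 58.7
```

{"name": "drive_tool", "arguments": {"plan": [[-1,35,20,0,0,0,10],[-1,65,40,0,0,0,10],[-1,82,55,0,0,0,10],[-1,82,55,0,0,0,10],[-1,82,55,0,0,0,10]]}}

```text
t: 6.28
tcp_pos: [0.4786, 0.3149, 0.2064]
tool_rot: [[-1.0, -0.002, -0.004], [-0.002, 1.0, -0.002], [0.004, -0.002, -1.0]]
contact_force: [0.3, -0.4, -0.4]
grip_width: 0.0169
finger_force: 58.7
```

```bash
python3 - <<'E'
from h import *
go([.4808,.3141,.2],90)
s=arm.sense();p=s["tcp_pos"];R=s["tool_rot"];tip=p+.081*R[:,2];print("tip",tip)
f=viewer.grab_frame("side");w=viewer.grab_frame("wrist");g=viewer.grab_frame("top")
H=[.4808,.3141,.11]
print("side tip/hole",w2p(f,[tip,H]).round(1).tolist(),"wrist",w2p(w,[tip,H]).round(1).tolist())
im=np.zeros((600,800,3),np.uint8)
im[:320,:400]=cv2.resize(f["color"][170:250,240:340,::-1],(400,320),interpolation=cv2.INTER_CUBIC)
im[:600,405:800]=cv2.resize(w["color"][60:300,240:398,::-1],(395,600),interpolation=cv2.INTER_CUBIC)
cv2.imwrite("pics/p2.png",im)
E
```

```text
tcp [0.4786 0.3149 0.2064] move [-2.3 -0.8  6.4] rv [-0.1 -0.2  0.1] q6 24.8 t 6.2833 F [ 0.3 -0.4 -0.4] w 0.0169
tip [0.47827517 0.31475378 0.12538236]
side tip/hole [[279.7, 192.3], [280.7, 197.2]] wrist [[323.4, 253.4], [322.3, 249.8]]
```

View pics/p2.png

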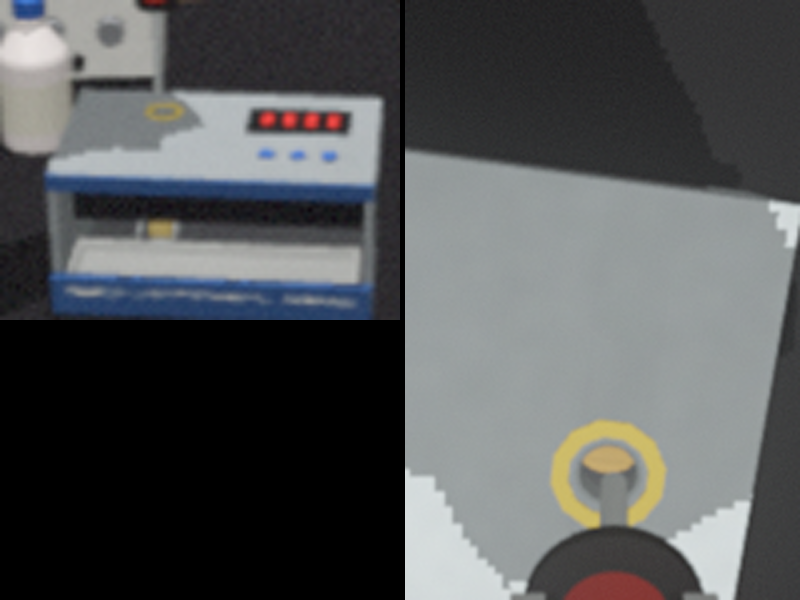

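The wrist crop puts the ring at (321.2,249.2), predicted (322.3,249.8), so the hole estimate is good. I insert and press.

{"name": "drive_tool", "arguments": {"plan": [[-2,-1,0,0,0,0,10],[-2,-1,10,0,0,0,10],[-2,-1,20,0,0,0,10],[-2,-1,30,0,0,0,10],[-2,-1,40,0,0,0,10]]}}

```text
t: 6.85
tcp_pos: [0.4814, 0.3131, 0.1669]
tool_rot: [[-1.0, 0.0, -0.001], [0.0, 1.0, -0.0], [0.001, -0.0, -1.0]]
contact_force: [0.2, 0.6, -1.2]
grip_width: 0.0166
finger_force: 58.7
```

{"name": "drive_tool", "arguments": {"plan": [[0,0,6,0,0,0,10],[0,0,12,0,0,0,10],[0,0,17,0,0,0,10],[0,0,20,0,0,0,10],[0,0,20,0,0,0,10]]}}

```text
t: 7.27
tcp_pos: [0.4816, 0.3136, 0.148]
tool_rot: [[-1.0, -0.0, -0.0], [-0.0, 1.0, 0.0], [0.0, 0.0, -1.0]]
contact_force: [-0.6, -0.1, 3.3]
grip_width: 0.0169
finger_force: 59.1
```

{"name": "drive_tool", "arguments": {"plan": [[0,0,1,0,0,0,10],[0,0,1,0,0,0,10],[0,0,1,0,0,0,10],[0,0,1,0,0,0,10],[0,0,1,0,0,0,10]]}}

```text
t: 7.68
tcp_pos: [0.4817, 0.3136, 0.1475]
tool_rot: [[-1.0, -0.0, 0.0], [-0.0, 1.0, 0.0], [-0.0, 0.0, -1.0]]
contact_force: [-1.8, 0.4, 4.1]
grip_width: 0.0168
finger_force: 59.1
```

```bash
python3 - <<'E'
from h import *
go([.4808,.3141,.146],90)
f=viewer.grab_frame("side")
crop(f,220,360,150,290,4,"pics/p3.png")
E
```

```text
tcp [0.4817 0.3136 0.1475] move [0.9 0.5 1.5] rv [0. 0. 0.] q6 24.7 t 7.6833 F [-1.8  0.4  4.1] w 0.0168
```

View pics/p3.png

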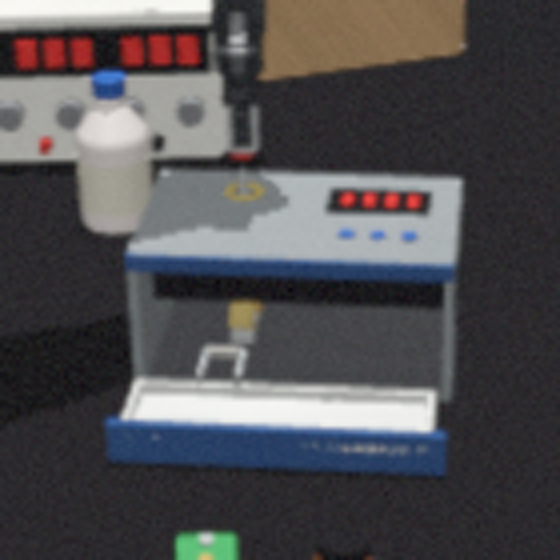

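The tray has sprung out. I retract the pin, go back over the stand and look again in case the stand has been shifted.

{"name": "drive_tool", "arguments": {"plan": [[0,0,-15,0,0,0,10],[0,0,-40,0,0,0,10],[0,0,-70,0,0,0,10],[0,0,-100,0,0,0,10],[0,0,-118,0,0,0,10]]}}

```text
t: 8.15
tcp_pos: [0.4821, 0.3137, 0.268]
tool_rot: [[-1.0, -0.0, 0.003], [-0.0, 1.0, 0.001], [-0.003, 0.001, -1.0]]
contact_force: [-0.2, 0.2, -0.5]
grip_width: 0.0167
finger_force: 58.7
```

{"name": "drive_tool", "arguments": {"plan": [[1,-30,0,0,0,0,10],[1,-65,0,0,0,0,10],[1,-105,0,0,0,0,10],[1,-145,0,0,0,0,10],[1,-185,0,0,0,0,10]]}}

```text
t: 8.57
tcp_pos: [0.4803, 0.127, 0.265]
tool_rot: [[-1.0, -0.001, -0.0], [-0.001, 1.0, -0.0], [0.0, -0.0, -1.0]]
contact_force: [0.9, -0.3, 0.1]
grip_width: 0.0165
finger_force: 58.7
```

{"name": "drive_tool", "arguments": {"plan": [[1,-40,0,0,0,0,10],[1,-80,0,0,0,0,10],[1,-120,0,0,0,0,10],[1,-160,0,0,0,0,10],[1,-200,0,0,0,0,10]]}}

```text
t: 8.98
tcp_pos: [0.4793, -0.0734, 0.2652]
tool_rot: [[-1.0, -0.0, 0.0], [-0.0, 1.0, -0.0], [-0.0, -0.0, -1.0]]
contact_force: [1.5, 0.2, -0.4]
grip_width: 0.0163
finger_force: 58.7
```

{"name": "drive_tool", "arguments": {"plan": [[1,-40,0,0,0,0,10],[1,-80,0,0,0,0,10],[1,-120,0,0,0,0,10],[1,-160,0,0,0,0,10],[1,-190,0,0,0,0,10]]}}

```text
t: 9.4
tcp_pos: [0.4783, -0.2647, 0.2647]
tool_rot: [[-1.0, 0.001, -0.0], [0.001, 1.0, -0.0], [0.0, -0.0, -1.0]]
contact_force: [0.5, 0.4, -0.7]
grip_width: 0.0166
finger_force: 58.8
```

{"name": "drive_tool", "arguments": {"plan": [[1,-35,0,0,0,0,10],[1,-65,0,0,0,0,10],[1,-80,0,0,0,0,10],[1,-80,0,0,0,0,10],[1,-80,0,0,0,0,10]]}}

```text
t: 9.82
tcp_pos: [0.4776, -0.3418, 0.2645]
tool_rot: [[-1.0, 0.001, -0.001], [0.001, 1.0, 0.001], [0.001, 0.001, -1.0]]
contact_force: [0.0, 0.5, -1.1]
grip_width: 0.0167
finger_force: 58.8
```

```bash
python3 - <<'E'
from h import *
go([.476,-.342,.2],90)
s=arm.sense();p=s["tcp_pos"];R=s["tool_rot"];tip=p+.081*R[:,2];print("tip",tip)
f=viewer.grab_frame("top");w=viewer.grab_frame("wrist");g=viewer.grab_frame("side")
H=[.476,-.342,.078]
for c in (f,w,g): print(w2p(c,[H,tip]).round(1).tolist())
im=np.zeros((600,800,3),np.uint8)
im[:300,:400]=cv2.resize(g["color"][330:420,230:350,::-1],(400,300),interpolation=cv2.INTER_CUBIC)
im[300:,:400]=cv2.resize(f["color"][240:315,410:510,::-1],(400,300),interpolation=cv2.INTER_CUBIC)
im[:600,405:800]=cv2.resize(w["color"][110:350,240:398,::-1],(395,600),interpolation=cv2.INTER_CUBIC)
cv2.imwrite("pics/p4.png",im)
E
```

```text
tcp [ 0.4776 -0.3418  0.2645] move [ 1.6 -0.3 64.5] rv [ 0.1 -0.1 -0.1] q6 -43.7 t 9.8167 F [ 0.   0.5 -1.1] w 0.0167
tip [ 0.47755255 -0.34171821  0.18348639]
[[475.4, 274.9], [486.9, 274.3]]
[[321.1, 213.2], [320.9, 254.9]]
[[276.6, 371.2], [274.8, 325.6]]
```

View pics/p4.png

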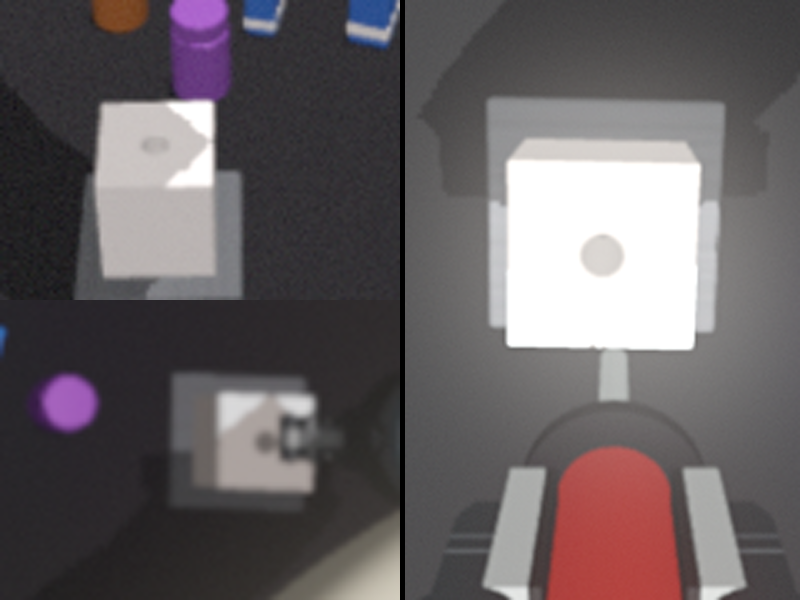

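The wrist crop shows the stand hole at about (318.8,212.0) and side at (276.5,373.5), so the stand has not been knocked. The hole is 1–2 mm further to -y than I had it, so I lower with that correction.

{"name": "drive_tool", "arguments": {"plan": [[2,-2.5,30,0,0,0,10],[2,-2.5,60,0,0,0,10],[2,-2.5,90,0,0,0,10],[2,-2.5,100,0,0,0,10],[2,-2.5,115,0,0,0,10]]}}

```text
t: 10.38
tcp_pos: [0.476, -0.3428, 0.1504]
tool_rot: [[-1.0, -0.002, 0.0], [-0.002, 1.0, 0.0], [-0.0, 0.0, -1.0]]
contact_force: [0.1, -1.0, 0.1]
grip_width: 0.0162
finger_force: 58.8
```

{"name": "drive_tool", "arguments": {"plan": [[0,0,15,0,0,0,10],[0,0,30,0,0,0,10],[0,0,45,0,0,0,10],[0,0,55,0,0,0,10],[0,0,55,0,0,0,10]]}}

```text
t: 10.8
tcp_pos: [0.4756, -0.3428, 0.0942]
tool_rot: [[-1.0, -0.001, -0.002], [-0.001, 1.0, 0.002], [0.002, 0.002, -1.0]]
contact_force: [-0.0, -0.4, -0.4]
grip_width: 0.0167
finger_force: 58.8
```

```bash
python3 - <<'E'
from h import *
go([.4755,-.3443,.09],90)
E
```

```text
tcp [ 0.4756 -0.3428  0.0942] move [ 0.1 -1.5  4.2] rv [ 0.1 -0.1  0.1] q6 -44.1 t 10.8 F [-0.  -0.4 -0.4] w 0.0167
```

Inserted freely. I lower the last 4 mm, release and rise.

{"name": "drive_tool", "arguments": {"plan": [[0,0,2,0,0,0,10],[0,0,4,0,0,0,10],[0,0,4,0,0,0,10],[0,0,4,0,0,0,30],[0,0,4,0,0,0,50]]}}

```text
t: 11.22
tcp_pos: [0.476, -0.3441, 0.0919]
tool_rot: [[-1.0, -0.0, 0.001], [-0.0, 1.0, -0.001], [-0.001, -0.001, -1.0]]
contact_force: [-0.2, 0.5, -0.1]
grip_width: 0.0396
finger_force: 0.0
```

{"name": "drive_tool", "arguments": {"plan": [[0,0,0,0,0,0,50],[0,0,0,0,0,0,50],[0,0,-10,0,0,0,50],[0,0,-40,0,0,0,50],[0,0,-80,0,0,0,50]]}}

```text
t: 11.63
tcp_pos: [0.4747, -0.3429, 0.1704]
tool_rot: [[-1.0, -0.0, -0.004], [-0.0, 1.0, 0.004], [0.004, 0.004, -1.0]]
contact_force: [1.5, -1.2, 0.6]
grip_width: 0.0503
finger_force: 0.0
```

{"name": "drive_tool", "arguments": {"plan": [[0,0,-40,0,0,0,50],[0,0,-80,0,0,0,50],[0,40,-110,0,0,0,50],[0,80,-110,0,0,0,50],[0,110,-110,0,0,0,50]]}}

```text
t: 12.05
tcp_pos: [0.4759, -0.2331, 0.2843]
tool_rot: [[-1.0, 0.001, 0.004], [0.001, 1.0, -0.002], [-0.004, -0.002, -1.0]]
contact_force: [0.4, 0.6, -0.2]
grip_width: 0.0501
finger_force: 0.0
```

```bash
python3 - <<'E'
from h import *
go([.4469,-.1531,.2],90)
f=viewer.grab_frame("top");w=viewer.grab_frame("wrist");g=viewer.grab_frame("side")
B=[.613,-.1735,.064];G=[.459,-.063,.06];O=[.5384,-.0593,.064];A=[.4469,-.1531,.062]
for c in (f,w,g): print(w2p(c,[B,G,O,A]).round(1).tolist())
im=np.zeros((600,800,3),np.uint8)
im[:330,:320]=cv2.resize(g["color"][240:405,240:400,::-1],(320,330),interpolation=cv2.INTER_CUBIC)
im[330:,:320]=cv2.resize(f["color"][195:330,190:350,::-1],(320,270),interpolation=cv2.INTER_CUBIC)
im[:360,320:800]=cv2.resize(w["color"][:,:,::-1],(480,360),interpolation=cv2.INTER_AREA)
im[360:,320:800]=cv2.resize(f["color"][190:300,290:510,::-1],(480,240),interpolation=cv2.INTER_CUBIC)
cv2.imwrite("pics/p5.png",im)
E
```

```text
tcp [ 0.4759 -0.2331  0.2843] move [29.4 80.1 84. ] rv [-0.1  0.2 -0.1] q6 -35.1 t 12.05 F [ 0.4  0.6 -0.2] w 0.0501
[[409.2, 221.6], [366.5, 280.2], [365.4, 249.6], [401.2, 285.2]]
[[377.8, 345.6], [510.0, 187.4], [504.8, 274.0], [408.5, 173.8]]
[[343.0, 314.1], [271.0, 287.0], [305.5, 283.6], [264.3, 311.4]]
```

View pics/p5.png

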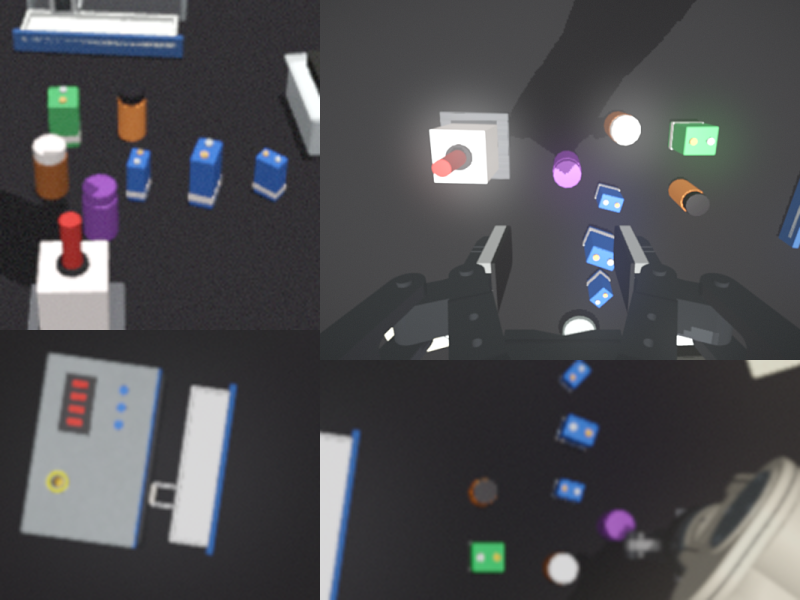

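The pin stands in its stand and the tray is out, with items where expected. Next I measure the tray's inner floor in the top view and get the move to the amber jar.

```bash
python3 - <<'E'
from h import *
f=viewer.grab_frame("top")
c=f["color"][195:330,262:320]; m=(c.min(2)>150).astype(np.uint8)
n,l,st,ce=cv2.connectedComponentsWithStats(m); k=1+np.argmax(st[1:,4])
r=cv2.minAreaRect(np.argwhere(l==k)[:,::-1].astype(np.float32)); print(r)
b=cv2.boxPoints(r)+[262,195]
for z in (.025,.033):
    P=p2w(f,b,z)[:,:2]; print(z,P.round(4).tolist(),P.mean(0).round(4))
C=np.array([.5207,.273]);x=np.array([.1297,.9916]);y=np.array([-.9916,.1297])
T=C-.137*x;print("T",T)
for n,v in dict(blue=-72,orange=-29,amber=19,green=68).items(): print(n,(T+v/1000*y).round(4))
go([.4469,-.1535,.1],82.5)
E
```

```text
((23.960002899169922, 67.27999877929688), (26.02153205871582, 78.34742736816406), 8.130102157592773)
0.025 [[0.4059, 0.1962], [0.6122, 0.1702], [0.6031, 0.1013], [0.3968, 0.128]] [0.5045 0.1489]
0.033 [[0.4062, 0.1956], [0.6115, 0.1698], [0.6025, 0.1012], [0.3971, 0.1277]] [0.5043 0.1485]
T [0.5029311 0.1371508]
blue [0.5743 0.1278]
orange [0.5317 0.1334]
amber [0.4841 0.1396]
green [0.4355 0.146 ]
tcp [ 0.4759 -0.2332  0.2825] move [ 29.   80.  182.4] rv [-0.1  0.1  7.6] q6 -35.3 t 12.25 F [-1.1 -0.6 -0.2] w 0.0498
```

The tray floor measured from its front edge agrees with the cycler-based estimate: T ≈ (0.503, 0.137). I go to amber.

{"name": "drive_tool", "arguments": {"plan": [[29,80,20,0,0,7.6,56],[29,80,60,0,0,7.6,56],[29,80,100,0,0,7.6,56],[29,80,140,0,0,7.6,56],[29,80,182,0,0,7.6,56]]}}

```text
t: 12.67
tcp_pos: [0.4467, -0.1545, 0.1164]
tool_rot: [[-0.991, 0.132, 0.001], [0.132, 0.991, -0.001], [-0.002, -0.001, -1.0]]
contact_force: [2.1, -0.5, -0.8]
grip_width: 0.0557
finger_force: 0.0
```

{"name": "drive_tool", "arguments": {"plan": [[0,0,15,0,0,0,56],[0,0,35,0,0,0,56],[0,0,55,0,0,0,56],[0,0,70,0,0,0,56],[0,0,77,0,0,0,56]]}}

```text
t: 13.08
tcp_pos: [0.4462, -0.1551, 0.0383]
tool_rot: [[-0.991, 0.133, -0.003], [0.133, 0.991, 0.001], [0.003, 0.001, -1.0]]
contact_force: [-0.5, 0.3, 0.3]
grip_width: 0.056
finger_force: 0.0
```

```bash
python3 - <<'E'
from h import *
go([.4469,-.1535,.022],82.5)
E
```

```text
tcp [ 0.4462 -0.1551  0.0383] move [-0.5  1.7 16.3] rv [ 0.1 -0.2 -0.2] q6 -21.7 t 13.0833 F [-0.5  0.3  0.3] w 0.056
```

{"name": "drive_tool", "arguments": {"plan": [[0,1.5,8,0,0,0,56],[0,1.5,15,0,0,0,56],[0,1.5,15,0,0,0,28],[0,1.5,15,0,0,0,28],[0,1.5,15,0,0,0,28]], "grip_force": 40}}

```text
t: 13.5
tcp_pos: [0.4475, -0.1532, 0.0259]
tool_rot: [[-0.991, 0.132, 0.001], [0.132, 0.991, -0.001], [-0.001, -0.0, -1.0]]
contact_force: [0.4, 1.0, -1.6]
grip_width: 0.0344
finger_force: 39.9
```

{"name": "drive_tool", "arguments": {"plan": [[0,0,0,0,0,0,28],[0,0,0,0,0,0,28],[0,0,-20,0,0,0,28],[0,0,-50,0,0,0,28],[0,0,-80,0,0,0,28]]}}

```text
t: 13.92
tcp_pos: [0.4465, -0.1525, 0.106]
tool_rot: [[-0.991, 0.132, -0.002], [0.132, 0.991, 0.001], [0.002, 0.001, -1.0]]
contact_force: [0.8, -0.4, -0.5]
grip_width: 0.0345
finger_force: 40.2
```

```bash
python3 - <<'E'
from h import *
go([.4841,.1396,.11],82.5)
E
```

```text
tcp [ 0.4465 -0.1525  0.106 ] move [  1.3 294.5  -3.8] rv [ 0.  -0.1 -0.1] q6 -21.5 t 13.9167 F [ 0.8 -0.4 -0.5] w 0.0345
```

{"name": "drive_tool", "arguments": {"plan": [[1,25,-5,0,0,0,28],[1,60,-5,0,0,0,28],[1,100,-5,0,0,0,28],[1,140,-5,0,0,0,28],[1,180,-5,0,0,0,28]]}}

```text
t: 14.33
tcp_pos: [0.4699, 0.0272, 0.1108]
tool_rot: [[-0.991, 0.133, 0.001], [0.133, 0.991, -0.0], [-0.001, 0.0, -1.0]]
contact_force: [1.0, 0.0, -1.2]
grip_width: 0.0345
finger_force: 40.3
```

{"name": "drive_tool", "arguments": {"plan": [[0,40,0,0,0,0,28],[0,75,0,0,0,0,28],[0,100,0,0,0,0,28],[0,114,0,0,0,0,28],[0,114,0,0,0,0,28]]}}

```text
t: 14.75
tcp_pos: [0.485, 0.1413, 0.1105]
tool_rot: [[-0.992, 0.128, 0.001], [0.128, 0.992, 0.001], [-0.0, 0.001, -1.0]]
contact_force: [0.1, 0.3, -1.4]
grip_width: 0.0348
finger_force: 40.3
```

```bash
python3 - <<'E'
from h import *
go([.4841,.1396,.051],82.5)
E
```

```text
tcp [0.485  0.1413 0.1105] move [ 0.7 -1.8 59.5] rv [0.  0.  0.1] q6 14.1 t 14.75 F [ 0.1  0.3 -1.4] w 0.0348
```

{"name": "drive_tool", "arguments": {"plan": [[0,-1.5,20,0,0,0,28],[0,-1.5,40,0,0,0,28],[0,-1.5,52,0,0,0,28],[0,-1.5,57,0,0,0,28],[0,-1.5,57,0,0,0,28]]}}

```text
t: 15.17
tcp_pos: [0.4841, 0.1364, 0.0525]
tool_rot: [[-0.991, 0.133, -0.002], [0.133, 0.991, -0.0], [0.002, -0.001, -1.0]]
contact_force: [-0.2, 0.4, -0.8]
grip_width: 0.0346
finger_force: 40.3
```

{"name": "drive_tool", "arguments": {"plan": [[0,0,1,0,0,0,28],[0,0,2,0,0,0,28],[0,0,2,0,0,0,28],[0,0,2,0,0,0,28],[0,0,2,0,0,0,28]]}}

```text
t: 15.58
tcp_pos: [0.485, 0.1372, 0.0518]
tool_rot: [[-0.991, 0.132, 0.001], [0.132, 0.991, 0.0], [-0.001, 0.0, -1.0]]
contact_force: [-0.0, 0.9, -1.6]
grip_width: 0.0342
finger_force: 40.3
```

{"name": "drive_tool", "arguments": {"plan": [[0,1.5,1,0,0,0,28],[0,1.5,1,0,0,0,28],[0,1.5,1,0,0,0,28],[0,1.5,1,0,0,0,56],[0,1.5,1,0,0,0,56]]}}

```text
t: 16.0
tcp_pos: [0.4849, 0.1387, 0.0503]
tool_rot: [[-0.991, 0.132, -0.0], [0.132, 0.991, 0.0], [0.0, 0.0, -1.0]]
contact_force: [0.2, 0.2, -0.1]
grip_width: 0.0557
finger_force: 0.0
```

{"name": "drive_tool", "arguments": {"plan": [[0,0,0,0,0,0,56],[0,0,0,0,0,0,56],[0,0,-15,0,0,0,56],[0,0,-45,0,0,0,56],[0,0,-80,0,0,0,56]]}}

```text
t: 16.42
tcp_pos: [0.4837, 0.1384, 0.1298]
tool_rot: [[-0.991, 0.132, -0.004], [0.132, 0.991, -0.0], [0.004, -0.001, -1.0]]
contact_force: [-0.1, -0.8, 0.2]
grip_width: 0.0561
finger_force: 0.0
```

```bash
python3 - <<'E'
from h import *
go([.459,-.063,.11],90)
f=viewer.grab_frame("wrist")
A=np.array([.4841,.1396]);print(w2p(f,[[*A,.087]]))
c=f["color"].astype(int); m=((c.min(2)>200)).astype(np.uint8)
n,l,st,ce=cv2.connectedComponentsWithStats(m)
print([(ce[i].round(0).tolist(),int(st[i,4])) for i in range(1,n) if st[i,4]>300])
cv2.imwrite("pics/w5.png",f["color"][:,:,::-1])
E
```

```text
tcp [0.4837 0.1384 0.1298] move [  -2.2 -202.9   20. ] rv [-0.  -0.2 -7.6] q6 14.0 t 16.4167 F [-0.1 -0.8  0.2] w 0.0561
[[325.0445426  281.03481429]]
[([346.0, 121.0], 982), ([324.0, 170.0], 9309), ([420.0, 193.0], 413), ([328.0, 337.0], 12351)]
```

{"name": "drive_tool", "arguments": {"plan": [[-2,-41,0,0,0,-3,56],[-2,-82,0,0,0,-6,56],[-2,-122,5,0,0,-7.6,56],[-2,-163,10,0,0,-7.6,56],[-2,-203,15,0,0,-7.6,56]]}}

```text
t: 16.88
tcp_pos: [0.4596, -0.0645, 0.1153]
tool_rot: [[-1.0, -0.001, 0.001], [-0.001, 1.0, -0.0], [-0.001, -0.0, -1.0]]
contact_force: [0.9, -1.0, -0.4]
grip_width: 0.0558
finger_force: 0.0
```

{"name": "drive_tool", "arguments": {"plan": [[0,0,20,0,0,0,56],[0,0,45,0,0,0,56],[0,0,65,0,0,0,56],[0,0,75,0,0,0,56],[0,0,75,0,0,0,56]]}}

```text
t: 17.3
tcp_pos: [0.4587, -0.0627, 0.0382]
tool_rot: [[-1.0, 0.0, -0.004], [0.0, 1.0, 0.001], [0.004, 0.001, -1.0]]
contact_force: [-0.4, 0.8, -0.8]
grip_width: 0.0563
finger_force: 0.0
```

```bash
python3 - <<'E'
from h import *
go([.459,-.063,.023],90)
E
```

```text
tcp [ 0.4587 -0.0627  0.0382] move [-0.3 -0.3 15.2] rv [ 0.1 -0.2 -0. ] q6 -18.2 t 17.3 F [-0.4  0.8 -0.8] w 0.0563
```

{"name": "drive_tool", "arguments": {"plan": [[0,0,8,0,0,0,56],[0,0,14,0,0,0,56],[0,0,14,0,0,0,28],[0,0,14,0,0,0,28],[0,0,14,0,0,0,28]]}}

```text
t: 17.72
tcp_pos: [0.4604, -0.0628, 0.0267]
tool_rot: [[-1.0, -0.001, 0.001], [-0.001, 1.0, -0.0], [-0.001, -0.0, -1.0]]
contact_force: [-0.7, 0.5, -0.7]
grip_width: 0.0373
finger_force: 40.7
```

{"name": "drive_tool", "arguments": {"plan": [[0,0,0,0,0,0,28],[0,0,0,0,0,0,28],[0,0,-20,0,0,0,28],[0,0,-50,0,0,0,28],[0,0,-85,0,0,0,28]]}}

```text
t: 18.13
tcp_pos: [0.459, -0.0625, 0.1113]
tool_rot: [[-1.0, -0.0, -0.003], [-0.0, 1.0, 0.001], [0.003, 0.001, -1.0]]
contact_force: [1.9, -0.5, -1.8]
grip_width: 0.0373
finger_force: 40.6
```

{"name": "drive_tool", "arguments": {"plan": [[5,30,0,0,0,2,28],[10,70,0,0,0,4,28],[15,110,0,0,0,6,28],[20,145,0,0,0,7.6,28],[23,175,0,0,0,7.6,28]]}}

```text
t: 18.55
tcp_pos: [0.4362, 0.1141, 0.1117]
tool_rot: [[-0.991, 0.133, 0.0], [0.133, 0.991, 0.0], [-0.0, 0.0, -1.0]]
contact_force: [0.2, 0.4, -1.2]
grip_width: 0.0374
finger_force: 40.7
```

```bash
python3 - <<'E'
from h import *
go([.4355,.146,.11],82.5)
E
```

```text
tcp [0.4362 0.1141 0.1117] move [ 4.9 31.5  1.7] rv [ 0.   0.  -0.2] q6 11.6 t 18.55 F [ 0.2  0.4 -1.2] w 0.0374
```

{"name": "drive_tool", "arguments": {"plan": [[3,20,0,0,0,0,28],[5,31,0,0,0,0,28],[5,31,20,0,0,0,28],[5,31,40,0,0,0,28],[5,31,54,0,0,0,28]]}}

```text
t: 18.97
tcp_pos: [0.4359, 0.1435, 0.0562]
tool_rot: [[-0.991, 0.131, -0.0], [0.131, 0.991, -0.0], [0.0, -0.0, -1.0]]
contact_force: [-0.1, 0.1, 0.5]
grip_width: 0.0372
finger_force: 40.7
```

{"name": "drive_tool", "arguments": {"plan": [[0,0,3,0,0,0,28],[0,0,6,0,0,0,28],[0,0,7,0,0,0,28],[0,0,7,0,0,0,28],[0,0,7,0,0,0,28]]}}

```text
t: 19.38
tcp_pos: [0.4367, 0.1433, 0.0513]
tool_rot: [[-0.991, 0.132, 0.001], [0.132, 0.991, 0.0], [-0.001, 0.0, -1.0]]
contact_force: [-3.4, -1.1, 4.9]
grip_width: 0.0379
finger_force: 41.2
```

```bash
python3 - <<'E'
from h import *
go([.4355,.146,.0505],82.5)
E
```

```text
tcp [0.4367 0.1433 0.0513] move [1.6 2.5 0.8] rv [ 0.   0.1 -0.1] q6 15.3 t 19.3833 F [-3.4 -1.1  4.9] w 0.0379
```

{"name": "drive_tool", "arguments": {"plan": [[0,1,-0.5,0,0,0,28],[0,1,-0.5,0,0,0,28],[0,1,-0.5,0,0,0,56],[0,1,-0.5,0,0,0,56],[0,1,-0.5,0,0,0,56]]}}

```text
t: 19.8
tcp_pos: [0.4365, 0.1445, 0.0509]
tool_rot: [[-0.991, 0.132, 0.0], [0.132, 0.991, 0.0], [-0.0, 0.0, -1.0]]
contact_force: [0.5, 0.7, -0.6]
grip_width: 0.0559
finger_force: 0.0
```

{"name": "drive_tool", "arguments": {"plan": [[0,0,0,0,0,0,56],[0,0,-5,0,0,0,56],[0,0,-20,0,0,0,56],[0,0,-50,0,0,0,56],[0,0,-85,0,0,0,56]]}}

```text
t: 20.22
tcp_pos: [0.4352, 0.1444, 0.1359]
tool_rot: [[-0.991, 0.132, -0.004], [0.132, 0.991, -0.0], [0.003, -0.001, -1.0]]
contact_force: [0.5, -0.5, -0.1]
grip_width: 0.0559
finger_force: 0.0
```

```bash
python3 - <<'E'
from h import *
go([.5375,-.0605,.11],82.5)
E
```

```text
tcp [0.4352 0.1444 0.1359] move [-128.6 -189.5   25.6] rv [-0.1 -0.2 -0.1] q6 15.4 t 20.2167 F [ 0.5 -0.5 -0.1] w 0.0559
```

{"name": "drive_tool", "arguments": {"plan": [[-20,-28,0,0,0,0,56],[-42,-60,0,0,0,0,56],[-64,-93,0,0,0,0,56],[-87,-127,0,0,0,0,56],[-109,-160,0,0,0,0,56]]}}

```text
t: 20.63
tcp_pos: [0.5239, -0.0303, 0.1364]
tool_rot: [[-0.991, 0.132, 0.001], [0.132, 0.991, -0.0], [-0.001, -0.0, -1.0]]
contact_force: [0.9, 0.8, -0.0]
grip_width: 0.0561
finger_force: 0.0
```

{"name": "drive_tool", "arguments": {"plan": [[-20,-29,10,0,0,0,56],[-20,-29,35,0,0,0,56],[-20,-29,65,0,0,0,56],[-20,-29,92,0,0,0,56],[-20,-29,98,0,0,0,56]]}}

```text
t: 21.05
tcp_pos: [0.5371, -0.0597, 0.0343]
tool_rot: [[-0.991, 0.133, -0.006], [0.133, 0.991, 0.002], [0.006, 0.001, -1.0]]
contact_force: [-1.2, 0.6, -0.7]
grip_width: 0.056
finger_force: 0.0
```

```bash
python3 - <<'E'
from h import *
go([.5375,-.0605,.025],82.5)
E
```

```text
tcp [ 0.5371 -0.0597  0.0343] move [-0.5 -0.8  9.3] rv [ 0.  -0.3 -0.1] q6 -7.6 t 21.05 F [-1.2  0.6 -0.7] w 0.056
```

{"name": "drive_tool", "arguments": {"plan": [[0,0,6,0,0,0,56],[0,0,11,0,0,0,56],[0,0,11,0,0,0,24],[0,0,11,0,0,0,24],[0,0,11,0,0,0,24]]}}

```text
t: 21.47
tcp_pos: [0.54, -0.0599, 0.0281]
tool_rot: [[-0.991, 0.132, 0.002], [0.132, 0.991, -0.001], [-0.002, -0.0, -1.0]]
contact_force: [0.1, 0.3, 2.6]
grip_width: 0.0307
finger_force: 39.6
```

{"name": "drive_tool", "arguments": {"plan": [[0,0,0,0,0,0,24],[0,0,0,0,0,0,24],[0,0,-20,0,0,0,24],[0,0,-50,0,0,0,24],[0,0,-85,0,0,0,24]]}}

```text
t: 21.88
tcp_pos: [0.5382, -0.0595, 0.1119]
tool_rot: [[-0.991, 0.132, -0.003], [0.132, 0.991, 0.001], [0.003, 0.0, -1.0]]
contact_force: [0.9, -0.6, -1.4]
grip_width: 0.0306
finger_force: 39.9
```

{"name": "drive_tool", "arguments": {"plan": [[5,30,0,0,0,0,24],[11,68,0,0,0,0,24],[17,106,0,0,0,0,24],[23,142,0,0,0,0,24],[28,174,0,0,0,0,24]]}}

```text
t: 22.3
tcp_pos: [0.5341, 0.1184, 0.1124]
tool_rot: [[-0.991, 0.132, 0.001], [0.132, 0.991, 0.0], [-0.001, 0.0, -1.0]]
contact_force: [0.7, -1.1, -1.0]
grip_width: 0.0304
finger_force: 39.9
```

{"name": "drive_tool", "arguments": {"plan": [[2,12,0,0,0,0,24],[3,17,0,0,0,0,24],[3,17,0,0,0,0,24],[3,17,20,0,0,0,24],[3,17,45,0,0,0,24]]}}

```text
t: 22.72
tcp_pos: [0.5353, 0.1324, 0.068]
tool_rot: [[-0.991, 0.133, 0.004], [0.133, 0.991, -0.0], [-0.004, 0.0, -1.0]]
contact_force: [0.8, -1.1, -1.6]
grip_width: 0.0306
finger_force: 40.0
```

```bash
python3 - <<'E'
from h import *
go([.5317,.1334,.0505],82.5)
E
```

```text
tcp [0.5353 0.1324 0.068 ] move [ 3.8  0.5 17.5] rv [ 0.   0.2 -0.1] q6 12.8 t 22.7167 F [ 0.8 -1.1 -1.6] w 0.0306
```

{"name": "drive_tool", "arguments": {"plan": [[2,1,6,0,0,0,24],[2,1,11,0,0,0,24],[2,1,14,0,0,0,24],[2,1,15,0,0,0,24],[2,1,15,0,0,0,24]]}}

```text
t: 23.13
tcp_pos: [0.5324, 0.1341, 0.0531]
tool_rot: [[-0.991, 0.133, 0.001], [0.133, 0.991, -0.0], [-0.001, -0.0, -1.0]]
contact_force: [-0.8, -0.7, -0.0]
grip_width: 0.0304
finger_force: 40.1
```

{"name": "drive_tool", "arguments": {"plan": [[0,0,0,0,0,0,24],[0,0,1,0,0,0,24],[0,0,1.5,0,0,0,24],[0,0,1.5,0,0,0,24],[0,0,1.5,0,0,0,24]]}}

```text
t: 23.55
tcp_pos: [0.5328, 0.1346, 0.0529]
tool_rot: [[-0.991, 0.132, 0.003], [0.132, 0.991, 0.0], [-0.003, 0.001, -1.0]]
contact_force: [-6.0, -2.3, 19.2]
grip_width: 0.0306
finger_force: 42.1
```

{"name": "drive_tool", "arguments": {"plan": [[0,0,-1,0,0,0,24],[0,0,-1,0,0,0,24],[0,0,-1,0,0,0,56],[0,0,-1,0,0,0,56],[0,0,-1,0,0,0,56]]}}

```text
t: 23.97
tcp_pos: [0.5321, 0.1348, 0.0514]
tool_rot: [[-0.991, 0.132, 0.0], [0.132, 0.991, 0.0], [-0.0, 0.0, -1.0]]
contact_force: [0.3, 0.6, -0.4]
grip_width: 0.0562
finger_force: 0.0
```

{"name": "drive_tool", "arguments": {"plan": [[0,0,0,0,0,0,56],[0,0,-5,0,0,0,56],[0,0,-20,0,0,0,56],[0,0,-50,0,0,0,56],[0,0,-85,0,0,0,56]]}}

```text
t: 24.38
tcp_pos: [0.5307, 0.1347, 0.136]
tool_rot: [[-0.991, 0.132, -0.004], [0.132, 0.991, -0.0], [0.004, -0.001, -1.0]]
contact_force: [1.0, 0.6, -0.6]
grip_width: 0.0557
finger_force: 0.0
```

{"name": "drive_tool", "arguments": {"plan": [[-10,-27,0,0,0,0,56],[-23,-58,0,0,0,0,56],[-37,-92,0,0,0,0,56],[-51,-126,0,0,0,0,56],[-65,-160,0,0,0,0,56]]}}

```text
t: 24.8
tcp_pos: [0.5755, -0.0338, 0.1368]
tool_rot: [[-0.991, 0.131, 0.001], [0.131, 0.991, -0.0], [-0.0, 0.0, -1.0]]
contact_force: [1.6, 0.3, 0.0]
grip_width: 0.056
finger_force: 0.0
```

{"name": "drive_tool", "arguments": {"plan": [[-14,-34,0,0,0,2,56],[-28,-68,0,0,0,5,56],[-42,-102,0,0,0,8,56],[-55,-134,0,0,0,10,56],[-55,-134,0,0,0,10,56]]}}

```text
t: 25.22
tcp_pos: [0.6131, -0.1783, 0.1358]
tool_rot: [[-0.951, 0.308, 0.001], [0.308, 0.951, -0.002], [-0.001, -0.001, -1.0]]
contact_force: [-0.2, 0.7, -1.0]
grip_width: 0.0562
finger_force: 0.0
```

```bash
python3 - <<'E'
from h import *
go([.613,-.1735,.025],72.5)
f=viewer.grab_frame("wrist")
c=f["color"].astype(int); m=((c[:,:,2]>110)&(c[:,:,2]>1.5*c[:,:,0])).astype(np.uint8)
n,l,st,ce=cv2.connectedComponentsWithStats(m)
for i in range(1,n):
    if st[i,4]>300:
        r=cv2.minAreaRect(np.argwhere(l==i)[:,::-1].astype(np.float32)); b=cv2.boxPoints(r)
        P=p2w(f,b,.064);d=np.diff(P,axis=0);print(np.round(r[0]),st[i,4],P.mean(0).round(4),np.hypot(d[:,0],d[:,1]).round(3),np.degrees(np.arctan2(d[:,1],d[:,0])).round(1))
cv2.imwrite("pics/w6.png",f["color"][:,:,::-1])
E
```

```text
tcp [ 0.6131 -0.1783  0.1358] move [  1.7   4.7 110.8] rv [-0.1  0.1 -0.5] q6 -5.7 t 25.2167 F [-0.2  0.7 -1. ] w 0.0562
[307. 120.] 1993 [ 0.5416 -0.1635  0.064 ] [0.027 0.019 0.028] [  74.9  -14.4 -105. ]
[331. 247.] 3926 [ 0.6078 -0.1721  0.064 ] [0.035 0.038 0.035] [158.6  69.5 -18.7]
[366. 340.] 2242 [ 0.6667 -0.1698  0.064 ] [0.038 0.026 0.039] [138.4  43.9 -39.9]
```

{"name": "drive_tool", "arguments": {"plan": [[3,4.5,20,0,0,1,56],[3,4.5,50,0,0,1,56],[3,4.5,80,0,0,1,56],[3,4.5,100,0,0,1,56],[3,4.5,109,0,0,1,56]]}}

```text
t: 25.68
tcp_pos: [0.6089, -0.1655, 0.0246]
tool_rot: [[-0.948, 0.317, -0.004], [0.317, 0.948, 0.002], [0.004, 0.001, -1.0]]
contact_force: [0.2, 0.2, 0.1]
grip_width: 0.0558
finger_force: 0.0
```

{"name": "drive_tool", "arguments": {"plan": [[0,0,0,0,0,0,30],[0,0,0,0,0,0,30],[0,0,0,0,0,0,30],[0,0,0,0,0,0,30],[0,0,0,0,0,0,30]]}}

```text
t: 26.1
tcp_pos: [0.6112, -0.1674, 0.0286]
tool_rot: [[-0.948, 0.319, 0.002], [0.319, 0.948, -0.001], [-0.002, -0.0, -1.0]]
contact_force: [-0.7, -0.4, -1.4]
grip_width: 0.037
finger_force: 45.4
```

{"name": "drive_tool", "arguments": {"plan": [[0,0,-5,0,0,0,30],[0,0,-20,0,0,0,30],[0,0,-45,0,0,0,30],[0,0,-75,0,0,0,30],[0,0,-85,0,0,0,30]]}}

```text
t: 26.52
tcp_pos: [0.612, -0.1679, 0.1171]
tool_rot: [[-0.948, 0.319, 0.005], [0.319, 0.948, -0.002], [-0.006, -0.0, -1.0]]
contact_force: [-0.4, 0.4, -1.0]
grip_width: 0.0372
finger_force: 45.5
```

```bash
python3 - <<'E'
from h import *
go([.5743,.1278,.11],82.5)
E
```

```text
tcp [ 0.612  -0.1679  0.1171] move [130.  268.2   6.3] rv [ -0.1   0.3 -11.1] q6 -4.3 t 26.5167 F [-0.4  0.4 -1. ] w 0.0372
```

{"name": "drive_tool", "arguments": {"plan": [[13,27,0,0,0,-2,30],[30,61,0,0,0,-5,30],[47,97,0,0,0,-8,30],[64,132,0,0,0,-11,30],[81,167,0,0,0,-11,30]]}}

```text
t: 26.93
tcp_pos: [0.5865, 0.0183, 0.1126]
tool_rot: [[-0.992, 0.129, 0.001], [0.129, 0.992, -0.0], [-0.001, 0.0, -1.0]]
contact_force: [-0.2, 0.6, -1.0]
grip_width: 0.0376
finger_force: 45.6
```

```bash
python3 - <<'E'
from h import *
go([.5743,.1278,.11],82.5)
E
```

```text
tcp [0.5865 0.0183 0.1126] move [ 26.2 107.    2.6] rv [0.  0.  0.1] q6 1.0 t 26.9333 F [-0.2  0.6 -1. ] w 0.0376
```

{"name": "drive_tool", "arguments": {"plan": [[8,35,0,0,0,0,30],[18,72,0,0,0,0,30],[24,98,0,0,0,0,30],[26,107,0,0,0,0,30],[26,107,0,0,0,0,30]]}}

```text
t: 27.35
tcp_pos: [0.575, 0.1285, 0.1125]
tool_rot: [[-0.992, 0.129, 0.0], [0.129, 0.992, 0.0], [-0.0, 0.0, -1.0]]
contact_force: [0.4, -0.5, -1.0]
grip_width: 0.0375
finger_force: 45.6
```

{"name": "drive_tool", "arguments": {"plan": [[0,0,0,0,0,0,30],[0,0,15,0,0,0,30],[0,0,30,0,0,0,30],[0,0,42,0,0,0,30],[0,0,42,0,0,0,30]]}}

```text
t: 27.77
tcp_pos: [0.5744, 0.1244, 0.068]
tool_rot: [[-0.991, 0.134, -0.004], [0.134, 0.991, -0.001], [0.004, -0.001, -1.0]]
contact_force: [-0.5, 0.0, -0.7]
grip_width: 0.0375
finger_force: 45.6
```

```bash
python3 - <<'E'
from h import *
go([.5743,.1278,.0545],82.5)
E
```

```text
tcp [0.5744 0.1244 0.068 ] move [ 0.5  3.4 13.5] rv [-0.1 -0.2 -0.2] q6 11.8 t 27.7667 F [-0.5  0.  -0.7] w 0.0375
```

{"name": "drive_tool", "arguments": {"plan": [[0,2,0,0,0,0,30],[0,2,4,0,0,0,30],[0,2,8,0,0,0,30],[0,2,11,0,0,0,30],[0,2,11,0,0,0,30]]}}

```text
t: 28.18
tcp_pos: [0.5755, 0.1282, 0.0589]
tool_rot: [[-0.991, 0.132, -0.0], [0.132, 0.991, -0.0], [0.0, -0.0, -1.0]]
contact_force: [-0.2, 0.9, 0.2]
grip_width: 0.0372
finger_force: 45.6
```

{"name": "drive_tool", "arguments": {"plan": [[0,0,0,0,0,0,30],[0,0,1,0,0,0,30],[0,0,2,0,0,0,30],[0,0,2,0,0,0,30],[0,0,2,0,0,0,30]]}}

```text
t: 28.6
tcp_pos: [0.5756, 0.1284, 0.0573]
tool_rot: [[-0.991, 0.132, 0.0], [0.132, 0.991, -0.0], [-0.0, -0.0, -1.0]]
contact_force: [0.2, -0.2, -0.6]
grip_width: 0.0373
finger_force: 45.6
```

{"name": "drive_tool", "arguments": {"plan": [[0,0,1,0,0,0,30],[0,0,2,0,0,0,30],[0,0,2,0,0,0,30],[0,0,2,0,0,0,30],[0,0,2,0,0,0,30]]}}

```text
t: 29.02
tcp_pos: [0.5756, 0.1283, 0.0553]
tool_rot: [[-0.991, 0.132, -0.0], [0.132, 0.991, -0.0], [0.0, -0.0, -1.0]]
contact_force: [0.4, 0.3, -1.2]
grip_width: 0.0373
finger_force: 45.6
```

{"name": "drive_tool", "arguments": {"plan": [[0,0,1,0,0,0,30],[0,0,2,0,0,0,30],[0,0,2,0,0,0,30],[0,0,2,0,0,0,30],[0,0,2,0,0,0,30]]}}

```text
t: 29.43
tcp_pos: [0.5756, 0.1284, 0.0533]
tool_rot: [[-0.991, 0.132, -0.0], [0.132, 0.991, 0.0], [0.0, 0.0, -1.0]]
contact_force: [-0.1, 0.5, -1.0]
grip_width: 0.0379
finger_force: 45.6
```

{"name": "drive_tool", "arguments": {"plan": [[0,0,1,0,0,0,30],[0,0,1,0,0,0,30],[0,0,1,0,0,0,30],[0,0,1.5,0,0,0,30],[0,0,1.5,0,0,0,30]]}}

```text
t: 29.85
tcp_pos: [0.5757, 0.1283, 0.0521]
tool_rot: [[-0.991, 0.132, 0.0], [0.132, 0.991, 0.0], [-0.0, 0.0, -1.0]]
contact_force: [-0.6, 0.0, 2.9]
grip_width: 0.0375
finger_force: 46.1
```

{"name": "drive_tool", "arguments": {"plan": [[0,0,-0.5,0,0,0,30],[0,0,-0.5,0,0,0,56],[0,0,-0.5,0,0,0,56],[0,0,-0.5,0,0,0,56],[0,0,-0.5,0,0,0,56]]}}

```text
t: 30.27
tcp_pos: [0.5756, 0.1283, 0.0522]
tool_rot: [[-0.991, 0.132, -0.0], [0.132, 0.991, 0.0], [0.0, -0.0, -1.0]]
contact_force: [-0.5, 0.2, -0.0]
grip_width: 0.0556
finger_force: 0.0
```

{"name": "drive_tool", "arguments": {"plan": [[0,0,-5,0,0,0,56],[0,0,-15,0,0,0,56],[0,0,-35,0,0,0,56],[0,0,-65,0,0,0,56],[0,0,-95,0,0,0,56]]}}

```text
t: 30.68
tcp_pos: [0.5752, 0.1283, 0.1489]
tool_rot: [[-0.991, 0.132, -0.001], [0.132, 0.991, -0.0], [0.001, -0.0, -1.0]]
contact_force: [0.9, -0.1, 0.2]
grip_width: 0.0559
finger_force: 0.0
```

{"name": "drive_tool", "arguments": {"plan": [[15,-20,0,0,0,0,56],[35,-48,0,0,0,0,56],[55,-75,0,0,0,0,0],[73,-100,0,0,0,0,0],[73,-100,0,0,0,0,0]]}}

```text
t: 31.1
tcp_pos: [0.4868, 0.0366, 0.1485]
tool_rot: [[-0.991, 0.134, -0.001], [0.134, 0.991, -0.001], [0.0, -0.001, -1.0]]
contact_force: [0.8, 0.4, 0.7]
grip_width: 0.0201
finger_force: 0.0
```

```bash
python3 - <<'E'
from h import *
go([.4905,.04,.1],82.5)
g=viewer.grab_frame("side");f=viewer.grab_frame("top");w=viewer.grab_frame("wrist")
im=np.zeros((600,800,3),np.uint8)
im[:360,:480]=cv2.resize(g["color"][180:270,230:350,::-1],(480,360),interpolation=cv2.INTER_CUBIC)
im[:360,480:800]=cv2.resize(f["color"][200:320,240:347,::-1],(320,360),interpolation=cv2.INTER_CUBIC)
im[360:,:320]=cv2.resize(w["color"][:,:,::-1],(320,240),interpolation=cv2.INTER_AREA)
im[360:,325:565]=cv2.resize(g["color"][310:430,230:350,::-1],(240,240),interpolation=cv2.INTER_CUBIC)
im[360:,570:800]=cv2.resize(f["color"][230:320,420:506,::-1],(230,240),interpolation=cv2.INTER_CUBIC)
cv2.imwrite("pics/p6.png",im)
E
```

```text
tcp [0.4868 0.0366 0.1485] move [-3.2  4.  48.5] rv [-0.1 -0.  -0.2] q6 2.2 t 31.1 F [0.8 0.4 0.7] w 0.0201
```

View pics/p6.png

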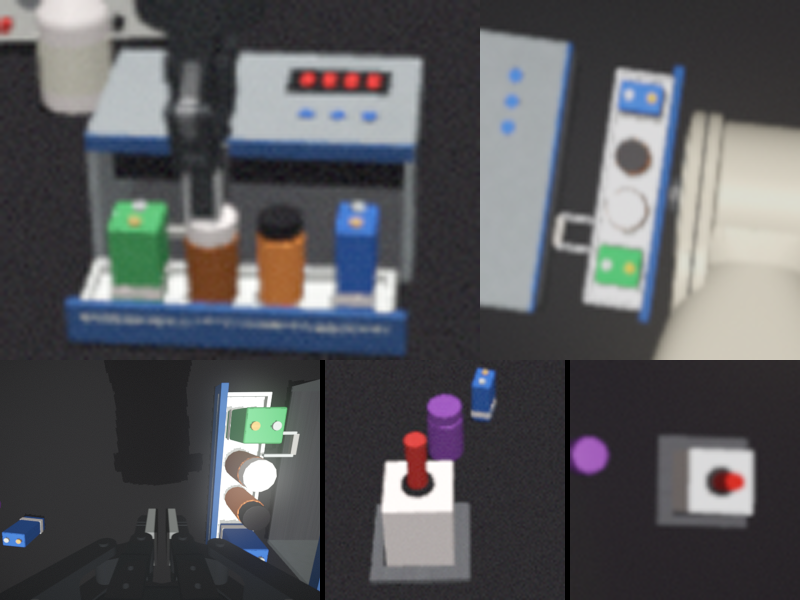

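All four items stand in one row, flat in the tray: green, amber, orange, blue from left to right in the side crop. The pin is upright in its stand. I tilt the tool so that the gripper body stays clear of the case and the items, then push the panel.

{"name": "drive_tool", "arguments": {"plan": [[0,0,0,-5,0,0,0],[0,0,0,-10,0,0,0],[0,0,0,-15,0,0,0],[0,0,0,-20,0,0,0],[0,0,0,-20,0,0,0]]}}

```text
t: 31.67
tcp_pos: [0.4909, 0.038, 0.1468]
tool_rot: [[-0.991, 0.126, 0.045], [0.133, 0.93, 0.343], [0.001, 0.346, -0.938]]
contact_force: [-0.0, -1.0, 0.1]
grip_width: -0.0001
finger_force: 0.0
```

{"name": "drive_tool", "arguments": {"plan": [[0,0,0,-5,0,0,0],[0,0,0,-10,0,0,0],[0,0,0,-15,0,0,0],[0,0,0,-20,0,0,0],[0,0,0,-20,0,0,0]]}}

```text
t: 32.08
tcp_pos: [0.4903, 0.0382, 0.1458]
tool_rot: [[-0.991, 0.104, 0.083], [0.133, 0.757, 0.64], [0.004, 0.645, -0.764]]
contact_force: [0.3, 0.1, -0.2]
grip_width: -0.0001
finger_force: 0.0
```

```bash
python3 - <<'E'
from h import *
s=arm.sense();print(s["tcp_pos"],s["q"].round(1),s["tool_rot"].round(3))
C=np.array([.5207,.273]);x=np.array([.1297,.9916])
for d in (-.210,-.179,-.089): print(d,(C+d*x).round(4),tool(np.r_[C+d*x,.017]-s["tcp_pos"]))
print("per 10mm push",tool(np.r_[x*.01,0]))
E
```

```text
[0.49033898 0.03816992 0.14577609] [-27.7  17.5 -19.6  69.3  37.2 -25.6] [[-0.991  0.104  0.083]
 [ 0.133  0.757  0.64 ]
 [ 0.004  0.645 -0.764]]
-0.21 [0.4935 0.0648] [-1.000e-01 -6.260e+01  1.157e+02]
-0.179 [0.4975 0.0955] [  0.  -38.9 135.7]
-0.089 [0.5092 0.1847] [  0.3  29.8 193.7]
per 10mm push [0.  7.6 6.5]
```

{"name": "drive_tool", "arguments": {"plan": [[0,-15,25,0,0,0,0],[0,-31,55,0,0,0,0],[0,-47,85,0,0,0,0],[0,-58,107,0,0,0,0],[0,-63,116,0,0,0,0]]}}

```text
t: 32.5
tcp_pos: [0.4927, 0.0665, 0.0151]
tool_rot: [[-0.992, 0.102, 0.08], [0.13, 0.761, 0.635], [0.004, 0.64, -0.768]]
contact_force: [-0.9, 0.4, 0.0]
grip_width: -0.0003
finger_force: 0.0
```

{"name": "drive_tool", "arguments": {"plan": [[0,4,3.2,0,0,0,0],[0,8,6.5,0,0,0,0],[0,12,10,0,0,0,0],[0,16,13.2,0,0,0,0],[0,20,16.8,0,0,0,0]]}}

```text
t: 32.92
tcp_pos: [0.4976, 0.0913, 0.0189]
tool_rot: [[-0.991, 0.1, 0.086], [0.132, 0.76, 0.636], [-0.002, 0.642, -0.767]]
contact_force: [-0.4, 0.2, 0.2]
grip_width: 0.0001
finger_force: 0.0
```

```bash
python3 - <<'E'
from h import *
s=arm.sense();print(s["tcp_pos"],s["contact_force"].round(1))
C=np.array([.5207,.273]);x=np.array([.1297,.9916])
print("along",(s["tcp_pos"][:2]-C)@x, tool(np.r_[C-.089*x,.018]-s["tcp_pos"]),tool(np.r_[x*.01,0]))
E
```

```text
[0.49762987 0.09128811 0.01886733] [-0.4  0.2  0.2]
along -0.18317770504517086 [ 0.9 71.6 61.1] [0.  7.7 6.4]
```

{"name": "drive_tool", "arguments": {"plan": [[0,1.5,1.3,0,0,0,0],[0,4,3.3,0,0,0,0],[0,7,5.9,0,0,0,0],[0,10,8.4,0,0,0,0],[0,13,10.9,0,0,0,0]]}}

```text
t: 33.33
tcp_pos: [0.4994, 0.1076, 0.018]
tool_rot: [[-0.991, 0.101, 0.085], [0.132, 0.76, 0.637], [-0.0, 0.642, -0.766]]
contact_force: [-1.2, -3.1, 3.1]
grip_width: -0.0001
finger_force: 1.8
```

{"name": "drive_tool", "arguments": {"plan": [[0,3,2.5,0,0,0,0],[0,6,5,0,0,0,0],[0,9,7.6,0,0,0,0],[0,12,10.1,0,0,0,0],[0,15,12.6,0,0,0,0]]}}

```text
t: 33.75
tcp_pos: [0.502, 0.1274, 0.018]
tool_rot: [[-0.991, 0.101, 0.085], [0.132, 0.759, 0.637], [-0.0, 0.643, -0.766]]
contact_force: [-0.2, -3.1, 3.3]
grip_width: 0.0002
finger_force: 1.9
```

{"name": "drive_tool", "arguments": {"plan": [[0,3,2.5,0,0,0,0],[0,6,5,0,0,0,0],[0,9,7.6,0,0,0,0],[0,12,10.1,0,0,0,0],[0,15,12.6,0,0,0,0]]}}

```text
t: 34.17
tcp_pos: [0.5045, 0.1469, 0.0179]
tool_rot: [[-0.991, 0.101, 0.085], [0.132, 0.759, 0.637], [-0.0, 0.643, -0.766]]
contact_force: [0.3, -2.7, 3.5]
grip_width: -0.0002
finger_force: 2.1
```

```bash
python3 - <<'E'
from h import *
s=arm.sense();print(s["tcp_pos"],s["contact_force"].round(1))
C=np.array([.5207,.273]);x=np.array([.1297,.9916])
print("along",(s["tcp_pos"][:2]-C)@x, tool(np.r_[C-.089*x,.018]-s["tcp_pos"]),tool(np.r_[x*.01,0]))
E
```

```text
[0.5044813  0.1468545  0.01794884] [ 0.3 -2.7  3.5]
along -0.12718944294591353 [ 0.4 29.3 24.5] [0.  7.7 6.4]
```

{"name": "drive_tool", "arguments": {"plan": [[0,3,2.5,0,0,0,0],[0,6,5,0,0,0,0],[0,9,7.6,0,0,0,0],[0,12,10.1,0,0,0,0],[0,15,12.6,0,0,0,0]]}}

```text
t: 34.58
tcp_pos: [0.507, 0.1663, 0.0179]
tool_rot: [[-0.991, 0.101, 0.085], [0.132, 0.759, 0.637], [-0.0, 0.643, -0.766]]
contact_force: [0.1, -4.0, 3.6]
grip_width: -0.0001
finger_force: 2.3
```

{"name": "drive_tool", "arguments": {"plan": [[0,2.5,2.1,0,0,0,0],[0,5,4.2,0,0,0,0],[0,7,5.9,0,0,0,0],[0,9,7.6,0,0,0,0],[0,10.5,8.8,0,0,0,0]]}}

```text
t: 35.0
tcp_pos: [0.5088, 0.1791, 0.0179]
tool_rot: [[-0.991, 0.102, 0.085], [0.133, 0.76, 0.636], [0.0, 0.642, -0.767]]
contact_force: [-5.0, -13.7, 8.2]
grip_width: 0.0002
finger_force: 7.1
```

```bash
python3 - <<'E'
from h import *
s=arm.sense();print(s["tcp_pos"],s["contact_force"].round(1))
C=np.array([.5207,.273]);x=np.array([.1297,.9916])
print("along",(s["tcp_pos"][:2]-C)@x)
E
```

```text
[0.5087675  0.17909881 0.0178713 ] [ -5.  -13.7   8.2]
along -0.0946600621930323
```

{"name": "drive_tool", "arguments": {"plan": [[0,0.4,0.3,0,0,0,0],[0,0.8,0.6,0,0,0,0],[0,1,0.8,0,0,0,0],[0,1,0.8,0,0,0,0],[0,1,0.8,0,0,0,0]]}}

```text
t: 35.42
tcp_pos: [0.5089, 0.1801, 0.0179]
tool_rot: [[-0.991, 0.102, 0.085], [0.133, 0.76, 0.636], [0.0, 0.642, -0.767]]
contact_force: [-4.2, -11.6, 7.6]
grip_width: 0.0002
finger_force: 6.3
```

{"name": "drive_tool", "arguments": {"plan": [[0,0.5,0.4,0,0,0,0],[0,1,0.8,0,0,0,0],[0,1.5,1.2,0,0,0,0],[0,1.5,1.2,0,0,0,0],[0,1.5,1.2,0,0,0,0]]}}

```text
t: 35.83
tcp_pos: [0.5092, 0.1826, 0.0178]
tool_rot: [[-0.991, 0.101, 0.085], [0.132, 0.76, 0.637], [0.0, 0.642, -0.766]]
contact_force: [-0.6, -4.8, 2.2]
grip_width: -0.0002
finger_force: 2.6
```

{"name": "drive_tool", "arguments": {"plan": [[0,0.5,0.4,0,0,0,0],[0,1,0.8,0,0,0,0],[0,1.5,1.2,0,0,0,0],[0,1.5,1.2,0,0,0,0],[0,1.5,1.2,0,0,0,0]]}}

```text
t: 36.25
tcp_pos: [0.5094, 0.1845, 0.0179]
tool_rot: [[-0.991, 0.101, 0.085], [0.132, 0.76, 0.637], [0.0, 0.642, -0.766]]
contact_force: [-0.1, -6.0, 1.6]
grip_width: -0.0004
finger_force: 2.8
```

{"name": "drive_tool", "arguments": {"plan": [[0,0.5,0.4,0,0,0,0],[0,1,0.8,0,0,0,0],[0,1.5,1.2,0,0,0,0],[0,1.5,1.2,0,0,0,0],[0,1.5,1.2,0,0,0,0]]}}

```text
t: 36.67
tcp_pos: [0.5097, 0.1864, 0.0179]
tool_rot: [[-0.991, 0.101, 0.085], [0.132, 0.76, 0.637], [0.0, 0.642, -0.766]]
contact_force: [-0.9, -5.6, 1.1]
grip_width: 0.0001
finger_force: 2.8
```

{"name": "drive_tool", "arguments": {"plan": [[0,0.5,0.4,0,0,0,0],[0,0.8,0.6,0,0,0,0],[0,0.8,0.6,0,0,0,0],[0,0.8,0.6,0,0,0,0],[0,0.8,0.6,0,0,0,0]]}}

```text
t: 37.08
tcp_pos: [0.5097, 0.1875, 0.018]
tool_rot: [[-0.991, 0.101, 0.084], [0.132, 0.759, 0.637], [0.0, 0.643, -0.766]]
contact_force: [1.3, -1.8, -0.8]
grip_width: -0.0001
finger_force: 1.0
```

{"name": "drive_tool", "arguments": {"plan": [[0,0.5,0.4,0,0,0,0],[0,1,0.8,0,0,0,0],[0,1.5,1.2,0,0,0,0],[0,1.5,1.2,0,0,0,0],[0,1.5,1.2,0,0,0,0]]}}

```text
t: 37.5
tcp_pos: [0.51, 0.1892, 0.018]
tool_rot: [[-0.991, 0.101, 0.085], [0.132, 0.76, 0.637], [0.0, 0.642, -0.766]]
contact_force: [0.5, -4.3, -1.4]
grip_width: 0.0002
finger_force: 2.1
```

```bash
python3 - <<'E'
from h import *
f=viewer.grab_frame("top");g=viewer.grab_frame("side")
C=np.array([.5207,.273]);x=np.array([.1297,.9916]);y=np.array([-.9916,.1297])
for n,c in (("top",f),("side",g)):
  im=c["color"].astype(int)
  for t in (0,.01,.02):
    print(n,t,w2p(c,[np.r_[C-(.078+t)*x+s*y,.033] for s in (-.1,.1)]).round(1).tolist())
im=np.zeros((600,800,3),np.uint8)
im[:400,:600]=cv2.resize(g["color"][175:255,235:355,::-1],(600,400),interpolation=cv2.INTER_CUBIC)
im[:,600:]=cv2.resize(f["color"][190:320,240:283,::-1],(200,600),interpolation=cv2.INTER_CUBIC)
cv2.imwrite("pics/p7.png",im)
# blue panel columns along top-view rows
for r in (215,290):
    row=f["color"][r].astype(int); b=[u for u in range(240,300) if row[u,2]>1.6*row[u,0] and row[u,2]>60]; print(r,b)
E
```

```text
top 0 [[273.7, 222.3], [262.6, 297.2]]
top 0.01 [[277.5, 222.8], [266.4, 297.7]]
top 0.02 [[281.2, 223.3], [270.1, 298.2]]
side 0 [[327.7, 241.2], [256.8, 238.5]]
side 0.01 [[327.5, 243.0], [256.2, 240.3]]
side 0.02 [[327.3, 244.9], [255.5, 242.1]]
215 [270, 271]
290 [262, 263, 264, 265]
```

{"name": "drive_tool", "arguments": {"plan": [[0,0.5,0.4,0,0,0,0],[0,1,0.8,0,0,0,0],[0,1.5,1.2,0,0,0,0],[0,1.5,1.2,0,0,0,0],[0,1.5,1.2,0,0,0,0]]}}

```text
t: 38.02
tcp_pos: [0.5102, 0.1907, 0.018]
tool_rot: [[-0.991, 0.102, 0.085], [0.132, 0.76, 0.636], [0.0, 0.642, -0.767]]
contact_force: [-2.3, -11.9, -0.0]
grip_width: 0.0
finger_force: 5.4
```

{"name": "drive_tool", "arguments": {"plan": [[0,0.5,0.4,0,0,0,0],[0,1,0.8,0,0,0,0],[0,1.5,1.2,0,0,0,0],[0,1.5,1.2,0,0,0,0],[0,1.5,1.2,0,0,0,0]]}}

```text
t: 38.43
tcp_pos: [0.5104, 0.1912, 0.018]
tool_rot: [[-0.991, 0.103, 0.085], [0.134, 0.762, 0.634], [0.001, 0.64, -0.769]]
contact_force: [-8.0, -25.8, 7.5]
grip_width: -0.0003
finger_force: 13.3
```

That is the hard stop: 26 N and no more motion. I back away and rise clear.

{"name": "drive_tool", "arguments": {"plan": [[0,-3,-2.5,0,0,0,0],[0,-10,-8.4,0,0,0,0],[0,-25,-21,0,0,0,0],[0,-45,-38,0,0,0,0],[0,-60,-50,0,0,0,0]]}}

```text
t: 38.85
tcp_pos: [0.5001, 0.115, 0.0185]
tool_rot: [[-0.991, 0.1, 0.085], [0.131, 0.759, 0.638], [-0.001, 0.644, -0.765]]
contact_force: [0.4, -0.4, -0.6]
grip_width: -0.0001
finger_force: 0.0
```

{"name": "drive_tool", "arguments": {"plan": [[0,10,-25,0,0,0,0],[0,10,-55,0,0,0,0],[0,10,-85,0,0,0,0],[0,10,-115,0,0,0,0],[0,10,-140,0,0,0,0]]}}

```text
t: 39.27
tcp_pos: [0.4894, 0.0333, 0.1336]
tool_rot: [[-0.991, 0.1, 0.086], [0.132, 0.759, 0.638], [-0.001, 0.644, -0.765]]
contact_force: [0.5, 0.8, 0.7]
grip_width: 0.0004
finger_force: 0.0
```

```bash
python3 - <<'E'
from h import *
print(arm.sense()["tcp_pos"],arm.sense()["contact_force"])
f=viewer.grab_frame("top");g=viewer.grab_frame("side")
im=np.zeros((600,800,3),np.uint8)
im[:300,:450]=cv2.resize(g["color"][170:270,220:370,::-1],(450,300),interpolation=cv2.INTER_CUBIC)
im[:300,450:800]=cv2.resize(f["color"][195:315,195:335,::-1],(350,300),interpolation=cv2.INTER_CUBIC)
im[300:,:400]=cv2.resize(g["color"][270:420,220:420,::-1],(400,300),interpolation=cv2.INTER_CUBIC)
im[300:,400:]=cv2.resize(f["color"][:,:,::-1],(400,300),interpolation=cv2.INTER_AREA)
cv2.imwrite("pics/p8.png",im)
E
```

```text
[0.48942522 0.03331469 0.1336329 ] [0.50041594 0.7794225  0.70628911]
```

View pics/p8.png

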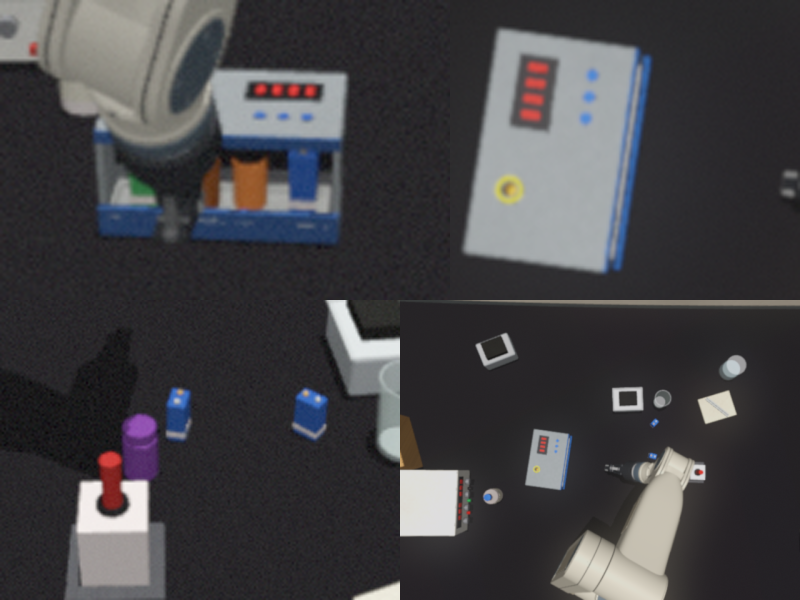

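The tray is shut and held at the same place as at the start, with the items upright inside. The pin stands in its stand and the robot touches nothing.

```bash
python3 -c "
from plant import arm
print(arm.sign_off())"
```

```text
the job is handed in; nothing more can be done
None
```

The job is handed in: the tray was released with the pin, the pin is back upright in its stand, the green and blue cells and the amber and orange jars (the white and steel cells weren't on the bench) stand in one row in the tray, and the tray is pushed shut; it stayed closed after I backed off.

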